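# Load the soldering jig under its hold-down plate

### The job

Get the soldering jig ready: lift the hold-down plate straight up off its two locating pins, keeping it level so it does not cock, and hang it by its handle on the hook of the stand. Then lay every loose circuit board (two to four of them) flat in a pocket of the jig, one to a pocket, and only after that take the plate off the hook and put it back over the pins, level and fully home on the jig. Let go of everything and leave the solder reel, the breadboard and the flux bottle where they are.

Things in the scene. Friction and masses are not known exactly. Their poses are not given: they have to be found in the camera images.
- jig: soldering jig fixed to the bench: brown block 130 (x) by 210 (y) by 20 high, z up; origin: centre of its underside. In its top four pockets 42 (x) by 52 (y), 5 deep, at x +-31, y +-45. Two steel locating pins, 8 diameter, at x 0, y +-90 stand 35 above its top, the last 7 mm tapered to 3 mm diameter. The plate starts on it, over the pins
- pocket0 (a point): centre of the floor of a jig pocket (at jig x +31, y +45, z 15 mm); axes as the jig's
- pocket1 (a point): centre of the floor of a jig pocket (at jig x +31, y -45, z 15 mm); axes as the jig's
- pocket2 (a point): centre of the floor of a jig pocket (at jig x -31, y +45, z 15 mm); axes as the jig's
- pocket3 (a point): centre of the floor of a jig pocket (at jig x -31, y -45, z 15 mm); axes as the jig's
- plate_grip (a point): the plate's handle: a round-bar arch (8 mm bar, legs at y +-28; crossbar along y, its axis 55 above the plate's underside, 45 clear below it) topped by a black grip block 24 (x) by 12 (y), which stands clear from the crossbar's top (59) to 89 above the underside. This point: the grip block's centre, 73 above the plate's underside; plate axes, z up
- plate: loose aluminium hold-down plate, 0.3 kg, 130 (x) by 210 (y) by 6 thick; origin: centre of its underside. Two 10 mm holes at x 0, y +-90 for the pins; four windows 30 (x) by 40 (y) over the pockets, through which the boards' terminal blocks stick up. Same when turned half round. Fully home, its underside lies on the jig's top face, 20 above the bench
- saddle (a point): saddle of the fixed hook stand: where the crossbar rests, on top of the hook's arm, 180 above the bench. Arm: level flat strip, 16 wide, 4 thick, from an upturned end (26 along -x of here, rising 14) to a post of 16 diameter (100 along +x, no taller than the arm). Hung, the plate's x lies along the arm, plate_grip 22 above here. Slide the handle on from the -x end, over the upturned end. Foot: 12 high, x -10 to 140
- board0_mid (a point): loose circuit board (may be absent), about 30 g: green plate 36 (x) by 46 (y) by 4 thick with a black terminal block 12 (x) by 28 (y) standing 16 mm high on its middle; 20 high in all. This point: its centre, 10 above its underside; z up. Same when turned half round; in a pocket its y lies along the jig's y. Starts flat on the mat
- board1_mid (a point): loose circuit board (may be absent), about 30 g: green plate 36 (x) by 46 (y) by 4 thick with a black terminal block 12 (x) by 28 (y) standing 16 mm high on its middle; 20 high in all. This point: its centre, 10 above its underside; z up. Same when turned half round; in a pocket its y lies along the jig's y. Starts flat on the mat
- board2_mid (a point): loose circuit board (may be absent), about 30 g: green plate 36 (x) by 46 (y) by 4 thick with a black terminal block 12 (x) by 28 (y) standing 16 mm high on its middle; 20 high in all. This point: its centre, 10 above its underside; z up. Same when turned half round; in a pocket its y lies along the jig's y. Starts flat on the mat
- board3_mid (a point): loose circuit board (may be absent), about 30 g: green plate 36 (x) by 46 (y) by 4 thick with a black terminal block 12 (x) by 28 (y) standing 16 mm high on its middle; 20 high in all. This point: its centre, 10 above its underside; z up. Same when turned half round; in a pocket its y lies along the jig's y. Starts flat on the mat
- reel: bystander: solder reel, 52 diameter, 30 high; origin under its centre
- breadboard: bystander: white plug-in breadboard 55 by 140 by 9; origin under its centre
- flux: bystander: small amber flux bottle, 34 diameter, 75 high; origin under its centre

How it is judged (in metres and radians):
On the way, in this order (a step that is already met when the one before it is completed fails the run):
1. the plate is lifted level, clear above the pins (z of plate_grip in the frame of jig above 0.132 m and angle between plate_grip's own z axis and vertical below 0.17 rad), for 0.1 s.
2. the plate hangs by its handle on the hook, let go (x of plate_grip in the frame of saddle between -0.025 and 0.035 m and y of plate_grip in the frame of saddle between -0.022 and 0.022 m and z of plate_grip in the frame of saddle between 0.016 and 0.028 m and angle between plate_grip's own z axis and vertical below 0.2 rad and contact force between the fingers and plate below 0.1 N and linear speed of plate below 0.05 m/s), for 0.3 s.
3. every board present lies flat in a pocket, the plate still hanging (z of board0_mid in the frame of jig between 0.022 and 0.028 m and angle between each of board0_mid, board1_mid, board2_mid, board3_mid's own z axis and vertical below 0.12 rad and (horizontal distance between board0_mid and pocket0 below 0.007 m or horizontal distance between board0_mid and pocket1 below 0.007 m or horizontal distance between board0_mid and pocket2 below 0.007 m or horizontal distance between board0_mid and pocket3 below 0.007 m) and z of board1_mid in the frame of jig between 0.022 and 0.028 m and (horizontal distance between board1_mid and pocket0 below 0.007 m or horizontal distance between board1_mid and pocket1 below 0.007 m or horizontal distance between board1_mid and pocket2 below 0.007 m or horizontal distance between board1_mid and pocket3 below 0.007 m) and z of board2_mid in the frame of jig between 0.022 and 0.028 m and (horizontal distance between board2_mid and pocket0 below 0.007 m or horizontal distance between board2_mid and pocket1 below 0.007 m or horizontal distance between board2_mid and pocket2 below 0.007 m or horizontal distance between board2_mid and pocket3 below 0.007 m) and z of board3_mid in the frame of jig between 0.022 and 0.028 m and (horizontal distance between board3_mid and pocket0 below 0.007 m or horizontal distance between board3_mid and pocket1 below 0.007 m or horizontal distance between board3_mid and pocket2 below 0.007 m or horizontal distance between board3_mid and pocket3 below 0.007 m) and x of plate_grip in the frame of saddle between -0.025 and 0.035 m and y of plate_grip in the frame of saddle between -0.022 and 0.022 m and z of plate_grip in the frame of saddle between 0.016 and 0.028 m and angle between plate_grip's own z axis and vertical below 0.2 rad), for 0.2 s.
At the end, for the whole second after the job is handed in: Every board present lies flat in a pocket (within 7 mm of the pocket's centre, within 3 mm of its seated height); the plate is down over both pins within 2.5 mm of the jig's top, within 5 mm of its centre, level within 0.03 rad and at rest, let go (z of board0_mid in the frame of jig between 0.022 and 0.028 m and angle between each of board0_mid, board1_mid, board2_mid, board3_mid's own z axis and vertical below 0.12 rad and (horizontal distance between board0_mid and pocket0 below 0.007 m or horizontal distance between board0_mid and pocket1 below 0.007 m or horizontal distance between board0_mid and pocket2 below 0.007 m or horizontal distance between board0_mid and pocket3 below 0.007 m) and z of board1_mid in the frame of jig between 0.022 and 0.028 m and (horizontal distance between board1_mid and pocket0 below 0.007 m or horizontal distance between board1_mid and pocket1 below 0.007 m or horizontal distance between board1_mid and pocket2 below 0.007 m or horizontal distance between board1_mid and pocket3 below 0.007 m) and z of board2_mid in the frame of jig between 0.022 and 0.028 m and (horizontal distance between board2_mid and pocket0 below 0.007 m or horizontal distance between board2_mid and pocket1 below 0.007 m or horizontal distance between board2_mid and pocket2 below 0.007 m or horizontal distance between board2_mid and pocket3 below 0.007 m) and z of board3_mid in the frame of jig between 0.022 and 0.028 m and (horizontal distance between board3_mid and pocket0 below 0.007 m or horizontal distance between board3_mid and pocket1 below 0.007 m or horizontal distance between board3_mid and pocket2 below 0.007 m or horizontal distance between board3_mid and pocket3 below 0.007 m) and z of plate_grip in the frame of jig between 0.0905 and 0.0955 m and horizontal distance between plate_grip and jig below 0.005 m and angle between plate_grip's own z axis and vertical below 0.03 rad and angle between the y axis of plate and the y axis of jig, either way round below 0.05 rad and linear speed of plate below 0.02 m/s); the robot touches nothing.
It fails at once if the plate is cocked more than 10 degrees while on the pins (angle between plate_grip's own z axis and vertical above 0.175 rad and z of plate_grip in the frame of jig below 0.12 m and horizontal distance between plate_grip and jig below 0.03 m).
It fails at once if the solder reel is disturbed (moved over 3 cm) (distance of reel from where it was at the start of the episode above 0.03 m).
It fails at once if the breadboard is disturbed (moved over 3 cm) (distance of breadboard from where it was at the start of the episode above 0.03 m).
It fails at once if the flux bottle is disturbed (moved over 3 cm) (distance of flux from where it was at the start of the episode above 0.03 m).
Of board0, board1, board2, board3 only 2 to 4 are there at a start; the rules pass over those that are not, and their reading is None.
At some moment in a run one of board0, board1, board2, board3 may be knocked a few centimetres aside while the robot is not near it.
It also fails if it takes over 210 s, if anything falls off the work surface, if the arm or the gripper's body presses on something with over 40 N, if the wrist force passes 120 N, or if a joint passes its speed limit or range.

### The arm

A 7-joint arm with a two-finger parallel gripper is mounted at the origin on the work surface. World frame = base frame: x ahead of the robot, y to its left, z up, the work surface at z = 0. Lengths are in mm, angles in rad, forces in N, time in s.
With the tool pointing down it reaches from about 425 to 875 mm from the base axis. Payload 4.7 kg.
Tool frame: the origin (TCP) lies on the mounting face of the last link; the fingertips stand 182 mm ahead of it and the grasp point (between the pads) lies 164 mm ahead of it; z points along the fingers, y is the line along which they close (so a half turn about z gives the same grasp; the last joint's range is limited). The gripper opens to 87 mm and grips with 3 to 60 N. Pads are 19 mm wide; open, the fingers measure 117 mm over their backs; the gripper's body (75 mm by 190 mm) begins 51 mm behind the grasp point.
Start: joints at [1.34, 0.321, -0.07, 1.45, 0.023, 1.371, -0.057], TCP at [157.518, -630.63, 404.787] pointing down, gripper open.
Joint ranges: [-2.86, 2.86], [-0.3, 2.09], [-1.38, 1.24], [0.06, 2.45], [-1.56, 4.7], [0.09, 2.05], [-2.69, 2.69]. Speed limits (rad/s): [2.57, 2.57, 3.14, 3.14, 3.14, 3.14, 3.14].

### API

Orientations are given as [roll, pitch, yaw] about the fixed x, y, z axes, in that order (R = Rz(yaw) Ry(pitch) Rx(roll)).
In Python, from plant import arm gives the robot as it stands.
- The arm moves only by the tool apply_moves, never from a script. Its argument "commands" is one flat list of numbers, 4 for each row, row after row: the shift along the tool's x, y, z in units of 30 mm (1.0 is 30 mm), then the turn about the tool's z in units of 10 degrees (1.0 is 10 degrees). A call has exactly 10 rows; each row is the pose to reach, as a shift and turn from the pose commanded when the call began, along the tool's axes at that moment; what a row does not reach only later rows make up. A row lasts 1/8 s, in which the tool goes at most 62.5 mm and 10.7 degrees, less where a joint would pass 70% of its speed; a pose out of reach is approached as far as the arm can. A call with a gripper value outside its range is refused whole. "hand" is the finger opening in mm, from 0 to 87, set as the call begins (left out, the last holds). The fingers move at their own pace and stop on an object; "squeeze" is the grip in N (left out, the last holds). Time passes only in rows, so rows that repeat a pose let the fingers close, or fill a call up. It gives the time, the measured TCP pose, the force, the opening and the grip force at its end, in the units of the state.
- arm.observe(): the state, without advancing time (a new reading comes with each control period).
- arm.camera(name): name is "scene" or "top" or "wrist"; returns the picture (480x640x3 uint8, red, green, blue); there is no depth.
- arm.camera_info(name): a dict with "K" (3x3 intrinsics, pixels), "rvec" (rotation vector, rad) and "tvec" (3), from world to camera coordinates, as OpenCV has them; the wrist camera has in their place "T_tool_cam" (4x4, takes a point from camera to tool coordinates, whose origin is the TCP and whose axes are the flange's). Camera axes: x right, y down, z forward; pixel columns grow to the right and rows downward; lengths in mm; the calibration is good to about 2 mm. A picture is of the moment at which its call begins: read the wrist's pose just before it. camera_info takes no time and is no camera call.
- arm.hand_in(): hands the job in; it is judged then, once.
The state is a dict: "time_s": time; "joints": joint angles; "joint_velocities": joint speeds; "tau": joint torques, N m; "ee_pos": TCP position; "orientation": TCP orientation; "ft_force": force on the tool from outside, world axes, zero at the start; "ft_torque": the same for the moment, N m; "width": finger opening in mm; "finger_force": force on a finger pad.
Only numpy, scipy, OpenCV 4.12 (cv2) and the standard library are available. Lean on these libraries where they do the work, as an engineer would, in place of code of your own. Each camera call takes 0.05 s, during which the arm holds its last target. There are 200 camera calls.

## Working session

There is one attempt and no reset: what is moved stays moved. The work goes in short steps, Python scripts to look and compute and a tool call to move; the robot and the scene stay as the last step left them, time stands still between calls to the robot, and variables do not carry over. Pictures are saved under pics/ and viewed, at most 14 in all, crops included, and the job is handed in when it is done.

Besides the shell and the picture viewer there is one more tool, called as name(argument=value, ...) on one line, values as JSON. apply_moves: Moves the arm, as the interface text tells. Its arguments: {"type":"object","properties":{"commands":{"type":"array","items":{"type":"number"}},"hand":{"type":"number"},"squeeze":{"type":"number"}},"required":["commands"]}

```bash
mkdir -p pics; ls
python3 - <<'E'
from plant import arm
import cv2,numpy as np
s=arm.observe();print({k:np.round(v,3).tolist() for k,v in s.items()})
for n in ("scene","top","wrist"):
    im=arm.camera(n);cv2.imwrite(f"pics/{n}0.png",im[...,::-1]);i=arm.camera_info(n)
    print(n,{k:np.round(v,4).tolist() for k,v in i.items()})
E
```

```text
pics
{'time_s': 0.0, 'joints': [1.34, 0.322, -0.07, 1.452, 0.023, 1.371, -0.057], 'joint_velocities': [0.0, -0.002, 0.001, 0.002, 0.0, -0.003, -0.001], 'tau': [0.0, -49.128, -0.404, -31.253, -0.064, 0.044, 0.0], 'ee_pos': [157.445, -630.406, 403.651], 'orientation': [-3.14, 0.0, 0.245], 'ft_force': [-1.046, 0.414, 0.604], 'ft_torque': [-0.009, -0.004, 0.018], 'finger_force': 0.0, 'width': 87.03}
scene {'K': [[541.7487, 0.0, 316.9242], [0.0, 541.7487, 242.1022], [0.0, 0.0, 1.0]], 'rvec': [2.2788, 0.9389, -0.3256], 'tvec': [-368.2031, -260.1586, 1618.7074]}
top {'K': [[553.0484, 0.0, 309.5716], [0.0, 553.0484, 239.4675], [0.0, 0.0, 1.0]], 'rvec': [2.1952, -2.168, 0.081], 'tvec': [-89.638, 569.7872, 1315.8015]}
wrist {'K': [[395.2189, 0.0, 325.5668], [0.0, 395.2189, 237.0685], [0.0, 0.0, 1.0]], 'T_tool_cam': [[0.0004, -0.9674, -0.2534, 68.1912], [1.0, 0.0003, 0.0003, 0.2295], [-0.0002, -0.2534, 0.9674, 19.9938], [0.0, 0.0, 0.0, 1.0]]}
```

View pics/top0.png

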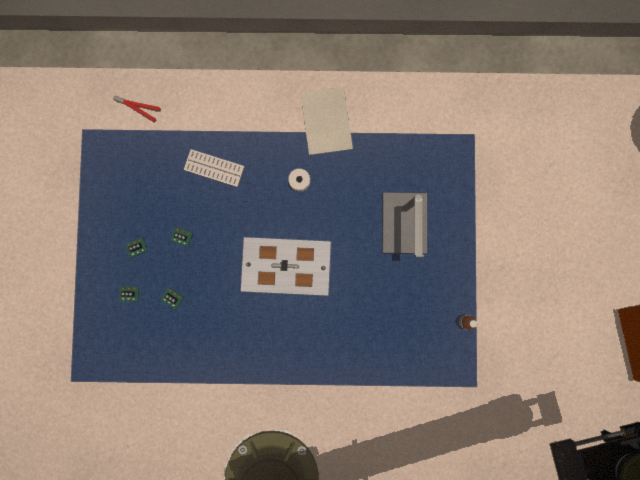

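View pics/scene0.png

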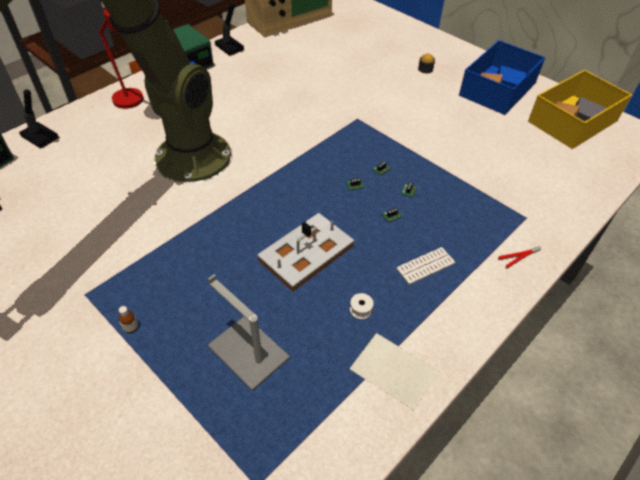

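Top view shows the plate on the jig at about (285,266), four boards at (136,247), (181,237), (129,294) and (172,299), and the hook arm at about (419,200–257). The reel is at (299,180), the flux at (467,322) and the breadboard at (214,168). The scene view shows the same four boards, with the hook's free end towards the robot at (212,278). Next I'll triangulate from both views.

```bash
cat > h.py <<'E'
from plant import arm
import cv2,numpy as np
from scipy.spatial.transform import Rotation as Ro
def cam(n,s=None):
    i=arm.camera_info(n)
    if n=="wrist":
        s=s or arm.observe(); T=np.eye(4); T[:3,:3]=Ro.from_euler('xyz',s['orientation']).as_matrix(); T[:3,3]=s['ee_pos']
        W=T@np.array(i['T_tool_cam']); return np.array(i['K']),W[:3,:3],W[:3,3]
    R=cv2.Rodrigues(np.array(i['rvec'],float))[0]; return np.array(i['K']),R.T,-R.T@np.array(i['tvec'],float).ravel()
def ray(c,p): d=c[1]@np.linalg.inv(c[0])@np.array([p[0],p[1],1.]); return c[2],d/np.linalg.norm(d)
def plane(c,p,z): o,d=ray(c,p); return o+d*(z-o[2])/d[2]
def tri(c1,p1,c2,p2):
    a,d=ray(c1,p1);b,e=ray(c2,p2); t=np.linalg.lstsq(np.c_[d,-e],b-a,rcond=None)[0]
    P,Q=a+d*t[0],b+e*t[1]; return (P+Q)/2,np.linalg.norm(P-Q)
def proj(c,P): q=c[0]@c[1].T@(np.asarray(P)-c[2]); return q[:2]/q[2]
def blobs(m,lo=15,hi=1e9):
    n,l,st,ce=cv2.connectedComponentsWithStats(m.astype(np.uint8)); return [(ce[i],st[i]) for i in range(1,n) if lo<=st[i,4]<=hi],l
E
python3 - <<'E'
from h import *
T,S=cam("top"),cam("scene")
a=cv2.imread("pics/top0.png").astype(int);b=cv2.imread("pics/scene0.png").astype(int)
g=lambda i:(i[...,1]>i[...,2]+12)&(i[...,1]>i[...,0]+8)
def green(i,x0,x1,y0,y1):
    m=g(i);k=np.zeros_like(m);k[y0:y1,x0:x1]=1
    return blobs(cv2.morphologyEx((m&k).astype(np.uint8),cv2.MORPH_CLOSE,np.ones((7,7))))[0]
ta=green(a,90,210,210,330); sb=green(b,335,430,150,235)
sc=[s[0] for s in sb]; print("scene",np.round(sc).tolist())
for c,st in ta:
    p=plane(T,c,6); q=proj(S,p); j=min(sc,key=lambda s:np.linalg.norm(s-q)); P,e=tri(T,c,S,j)
    print("board",c.round(1),st[2:],p.round(),'tri',P.round(),round(e,1))
# grip block dark
def dark(i,x0,x1,y0,y1,t=45):
    m=i.max(-1)<t;k=np.zeros_like(m);k[y0:y1,x0:x1]=1
    return blobs(m&k,10)[0]
for n,r in (("t",dark(a,270,300,255,278)),("s",dark(b,298,316,217,240))): print(n,[(c.round(1).tolist(),s.tolist()) for c,s in r])
# plate outline in top
m=(a.min(-1)>120);k=np.zeros_like(m);k[230:302,235:338]=1
cs,_=cv2.findContours((m&k).astype(np.uint8),0,2);c=max(cs,key=cv2.contourArea);r=cv2.minAreaRect(c);print(r)
q=[plane(T,p,26)[:2].round(1).tolist() for p in cv2.boxPoints(r)];print(q,np.mean(q,0))
E
python3 -c "
import cv2,numpy as np
a=cv2.imread('pics/top0.png');b=cv2.imread('pics/scene0.png')
z=lambda i:cv2.resize(i,(400,560),interpolation=cv2.INTER_CUBIC)
cv2.imwrite('pics/c1.png',np.hstack([z(a[185:269,370:430]),z(b[265:405,205:305])]))"
```

```text
scene [[381.0, 170.0], [355.0, 186.0], [408.0, 190.0], [391.0, 216.0]]
board [181.  236.5] [ 21  18 251] [575. 232.   6.] tri [575. 233.  -7.] 5.6
board [136.  247.1] [ 21  19 257] [548. 342.   6.] tri [547. 342.  -0.] 4.7
board [128.5 293.4] [ 20  15 259] [435. 356.   6.] tri [433. 357.  -6.] 5.5
board [171.6 297.9] [ 22  21 262] [426. 251.   6.] tri [424. 252.  -6.] 4.9
t []
s [([306.0, 229.0], [302, 223, 9, 13, 72])]
((285.3371276855469, 265.92083740234375), (87.71012878417969, 54.31939697265625), 2.726310968399048)
[[444.8, 81.9], [575.2, 78.5], [567.7, -132.9], [437.5, -127.9]] [506.3 -25.1]
```

View pics/c1.png

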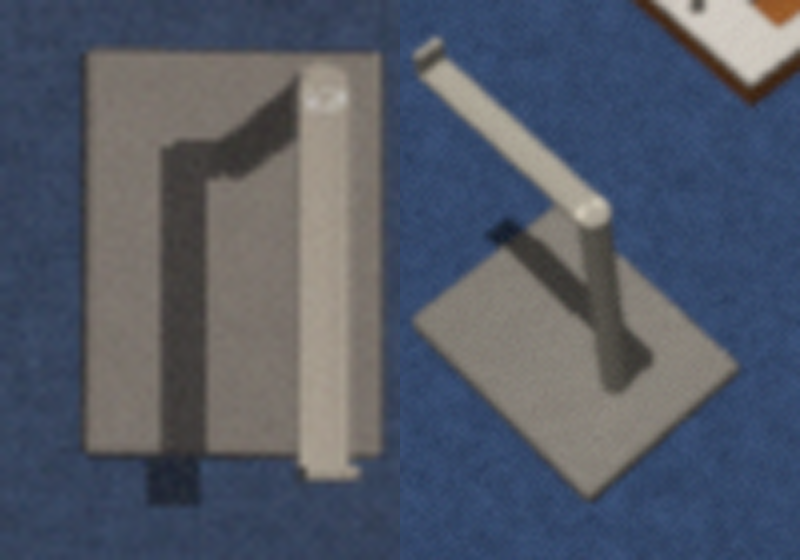

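The left half (top view) shows the post top at crop (324,97), i.e. full-image (418.6,199.6), and the lip end at (419.5,256). In the right half (scene view) the lip is at (212,279) and the post top at (252.5,317).

Run:
```python
from h import *
T,S=cam("top"),cam("scene")
for n,p,q in (("post",(418.6,199.6),(252.5,316.7)),("lip",(419.5,255.5),(212,278.7)),("grip",(284.5,265.5),(306.5,227.5))):
    P,e=tri(T,p,S,q);print(n,P.round(1),round(e,1),plane(T,p,180).round(1), plane(T,p,194).round(1),plane(T,p,100).round(1))
s=arm.observe();print(s['ee_pos'],s['orientation'])
```

```text
post [ 647.6 -315.6  178.4] 0.2 [ 647.3 -315.4  180. ] [ 645.2 -312.7  194. ] [ 659.5 -331.   100. ]
lip [ 526.8 -316.3  186.4] 1.3 [ 527.5 -317.   180. ] [ 526.8 -314.3  194. ] [ 531.5 -332.8  100. ]
grip [505.  -26.5  96.4] 0.3 [502.7 -30.4 180. ] [502.3 -31.  194. ] [505.  -26.6 100. ]
[ 157.46989047 -630.48166274  403.93587921] [-3.14017562e+00  6.50919773e-05  2.44840809e-01]
```

apply_moves(commands=[1.5,-0.72,0,0.14,3.2,-1.55,0,0.3,5.0,-2.45,0,0.5,6.8,-3.35,0,0.65,8.6,-4.2,0,0.85,10.4,-5.1,0,1.0,12.1,-5.95,0,1.2,13.6,-6.7,0,1.4,14.6,-7.15,0,1.4,14.6,-7.15,0,1.4], hand=87, squeeze=30)

```text
time_s: 1.4
ee_pos: [532.7, -313.1, 404.2]
orientation: [-3.14, -0.0, 0.007]
ft_force: [-0.4, 0.4, -0.3]
width: 86.9
finger_force: 0.0
```

Run:
```python
from h import *
s=arm.observe();im=arm.camera("wrist");cv2.imwrite("pics/w1.png",im[...,::-1]);np.save("w1.npy",[s['ee_pos'],s['orientation']],allow_pickle=False)
print(s['ee_pos'],s['orientation'],s['time_s'])
c=cam("wrist",s);print(proj(c,(650,-316,180)),proj(c,(527,-316,194)))
```

```text
[ 532.68704892 -313.08587565  404.23010675] [-3.13964572e+00 -3.98317514e-04  6.73841474e-03] 1.4
[333.42785609  25.6354337 ] [330.98877805 282.77591487]
```

View pics/w1.png

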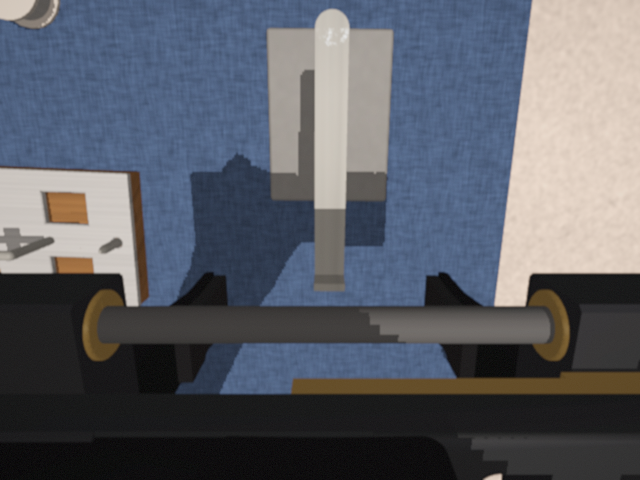

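Wrist view shows the hook arm running almost straight up the image, with the post top at (332,27) and the lip at about (330,283). That matches the triangulation, so the saddle is near (550,-315.5,180). Now to the plate.

apply_moves(commands=[-0.1,-1,0,0.05,-0.2,-2.5,0,0.1,-0.35,-4.2,0,0.15,-0.5,-6,0,0.2,-0.7,-7.6,0,0.24,-0.8,-8.8,0,0.24,-0.86,-9.56,0,0.24,-0.86,-9.56,0,0.24,-0.86,-9.56,0,0.24,-0.86,-9.56,0,0.24])

```text
time_s: 2.7
ee_pos: [504.5, -31.6, 404.6]
orientation: [3.141, 0.0, -0.045]
ft_force: [-0.1, 0.8, -0.3]
width: 87.3
finger_force: 0.0
```

Run:
```python
from h import *
s=arm.observe();im=arm.camera("wrist");cv2.imwrite("pics/w2.png",im[...,::-1]);np.save("w2.npy",[s['ee_pos'],s['orientation']])
print(s['ee_pos'],s['orientation'],s['time_s'])
c=cam("wrist",s);print(proj(c,(505,-26.5,96)))
w=np.load("w1.npy");c1=cam("wrist",dict(ee_pos=w[0],orientation=w[1]))
print(plane(c1,(332,27),180),plane(c1,(330,283),194),plane(c1,(331.2,206),180))
```

```text
[504.53763225 -31.59382095 404.57298606] [ 3.14119061e+00  3.12877964e-04 -4.45839398e-02] 2.7
[317.87173454 227.2425638 ]
[ 649.4388824  -315.37438378  180.        ] [ 526.89706596 -315.53133801  194.        ] [ 564.41301955 -315.91064508  180.        ]
```

View pics/w2.png

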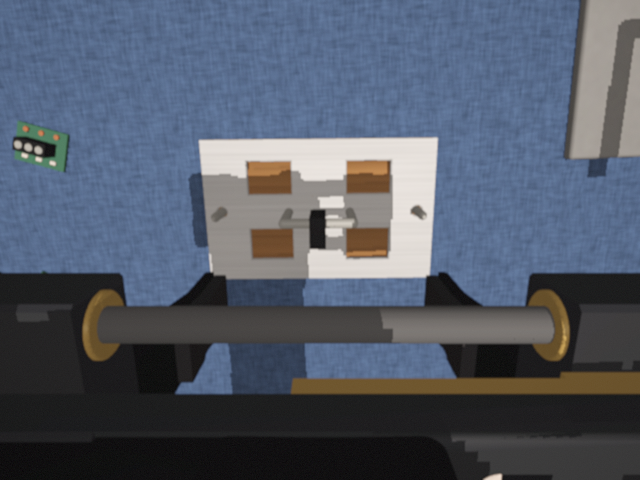

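The plate fills the view with corners at about (200,141), (437,138), (431,278) and (211,279). The black grip block is at (318,229) and the pin tips are at (220,213) and (419,212).

```bash
python3 - <<'E'
from h import *
w=np.load("w2.npy");c=cam("wrist",dict(ee_pos=w[0],orientation=w[1]));T=cam("top")
a=cv2.imread("pics/w2.png")
bl=[(x.round(1).tolist(),s.tolist()) for x,s in blobs((a.max(-1)<45)[195:265,290:350],30)[0]];print("blk(+290,195)",bl)
hsv=cv2.cvtColor(a,cv2.COLOR_BGR2HSV); m=(hsv[...,1]<60)&(hsv[...,2]>70); m[:130]=0;m[272:]=0;m[:,:190]=0;m[:,445:]=0
for y in (150,170,200,262): 
    x=np.where(m[y])[0];print(y,x.min(),x.max(),[plane(c,(k,y),26)[:2].round(1).tolist() for k in(x.min()-.5,x.max()+.5)])
for x in (230,300,345,410):
    y=np.where(m[:,x])[0];print(x,y.min(),plane(c,(x,y.min()-.5),26)[:2].round(1))
P,e=tri(c,(318,229),T,(284.5,265.5));print(P.round(1),e)
for q in ((225,212.5),(414,211)): print(plane(c,q,35)[:2])
E
python3 -c "
import cv2
a=cv2.imread('pics/w2.png');cv2.imwrite('pics/c2.png',cv2.resize(a[190:265,205:435],(800,261),interpolation=2))"
```

```text
blk(+290,195) [([27.2, 33.8], [20, 16, 15, 37, 513])]
150 199 437 [[563.5, 77.9], [554.1, -133.8]]
170 201 436 [[546.0, 78.3], [536.6, -133.4]]
200 203 434 [[518.8, 79.8], [509.4, -132.3]]
262 209 430 [[459.2, 81.5], [449.8, -130.0]]
230 139 [572.1  48.9]
300 138 [570.3 -12.7]
345 137 [569.4 -52.3]
410 137 [ 566.8 -109.4]
[504.9 -26.7 101.4] 0.02519847506670335
[507.98630835  58.12770369]
[ 501.83195847 -111.73088126]
```

View pics/c2.png

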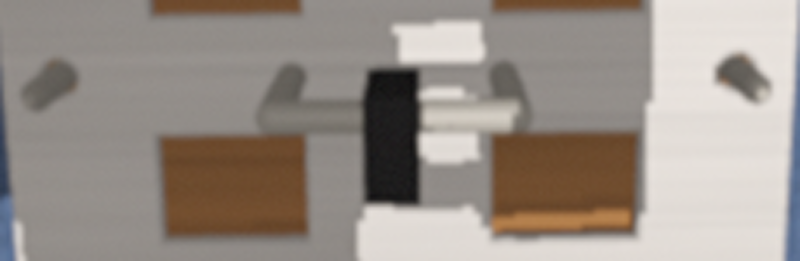

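The crop shows the black block centred on the crossbar, with both pins standing up through the plate. The plate centre is about (505.2,-26.4), yaw −0.034.

```bash
cat > d.py <<'E'
import sys
from h import *
# d.py x y z yaw : shift in move units
s=arm.observe();t=np.array(list(map(float,sys.argv[1:5])))
R=Ro.from_euler('xyz',s['orientation']).as_matrix();dy=(t[3]-s['orientation'][2]+np.pi/2)%np.pi-np.pi/2
print('t',round(s['time_s'],2),'at',np.round(s['ee_pos'],1),np.round(s['orientation'],4),'w',round(s['width'],1),'ff',round(s['finger_force'],1),'ft',np.round(s['ft_force'],1),'j',np.round(s['joints'],2))
print('units',np.round(R.T@(t[:3]-s['ee_pos'])/30,3),'turn',round(-np.degrees(dy)/10,3))
E
python3 - <<'E'
from h import *
for i in range(3): arm.camera("wrist");print(arm.observe()['ee_pos'])
E
python3 d.py 505.2 -26.4 266 -0.034
```

```text
[504.5838024  -30.89300417 404.57175225]
[504.57359839 -30.57556984 404.6033225 ]
[504.58263806 -30.2626972  404.60893017]
t 2.9 at [504.6 -30.3 404.6] [ 3.1416e+00  3.0000e-04 -4.2500e-02] w 87.1 ff 0.0 ft [-0.2  0.4  0.5] j [ 0.53  0.04 -0.54  1.79  0.02  1.32 -1.62]
units [ 0.016 -0.13   4.62 ] turn -0.049
```

apply_moves(commands=[0,-0.1,0.8,-0.04,0.02,-0.11,1.8,-0.04,0.02,-0.11,2.8,-0.04,0.02,-0.11,3.6,-0.04,0.02,-0.11,4.2,-0.04,0.02,-0.11,4.5,-0.04,0.02,-0.11,4.62,-0.04,0.02,-0.11,4.62,-0.04,0.02,-0.11,4.62,-0.04,0.02,-0.11,4.62,-0.04])

```text
time_s: 4.15
ee_pos: [505.5, -26.3, 266.7]
orientation: [3.141, -0.001, -0.034]
ft_force: [0.0, 0.1, -0.7]
width: 87.0
finger_force: 0.0
```

```bash
python3 d.py 505.2 -26.4 266 -0.034
python3 - <<'E'
from h import *
im=arm.camera("wrist");cv2.imwrite("pics/w3.png",im[...,::-1])
E
```

```text
t 4.15 at [505.5 -26.3 266.7] [ 3.1413e+00 -1.0000e-03 -3.4400e-02] w 87.0 ff 0.0 ft [ 0.   0.1 -0.7] j [ 0.5   0.17 -0.54  1.95  0.1   1.05 -1.69]
units [-0.009  0.003  0.022] turn -0.003
```

View pics/w3.png

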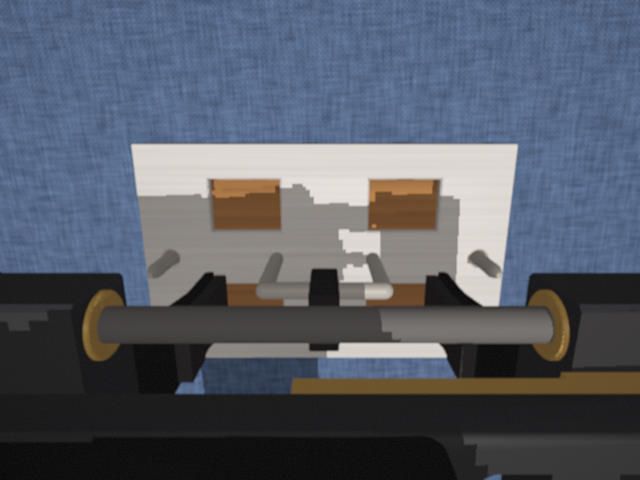

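The block sits between the fingers at about (323,300), centred, with the plate symmetric and square. Closing.

apply_moves(commands=[0,0,0,0,0,0,0,0,0,0,0,0,0,0,0,0,0,0,0,0,0,0,0,0,0,0,0,0,0,0,0,0,0,0,0,0,0,0,0,0], hand=0, squeeze=40)

```text
time_s: 5.45
ee_pos: [505.3, -26.2, 266.1]
orientation: [-3.142, -0.0, -0.034]
ft_force: [0.5, -0.3, -0.7]
width: 11.7
finger_force: 40.0
```

apply_moves(commands=[0,0,-0.2,0,0,0,-0.5,0,0,0,-1.0,0,0,0,-1.6,0,0,0,-2.3,0,0,0,-3.0,0,0,0,-3.7,0,0,0,-4.2,0,0,0,-4.53,0,0,0,-4.53,0])

```text
time_s: 6.7
ee_pos: [505.4, -26.2, 402.7]
orientation: [3.141, -0.001, -0.034]
ft_force: [0.6, -0.1, -3.2]
width: 11.9
finger_force: 40.0
```

```bash
python3 d.py 440 -315.5 402 0.003
python3 - <<'E'
from h import *
im=arm.camera("scene");cv2.imwrite("pics/s2.png",cv2.resize(im[120:420,150:450,::-1],(600,600)))
E
```

```text
t 6.7 at [505.4 -26.2 402.7] [ 3.1413e+00 -1.1000e-03 -3.4400e-02] w 11.9 ff 40.0 ft [ 0.6 -0.1 -3.2] j [ 0.53  0.04 -0.54  1.79  0.02  1.32 -1.62]
units [-1.847  9.711  0.024] turn -0.214
```

View pics/s2.png

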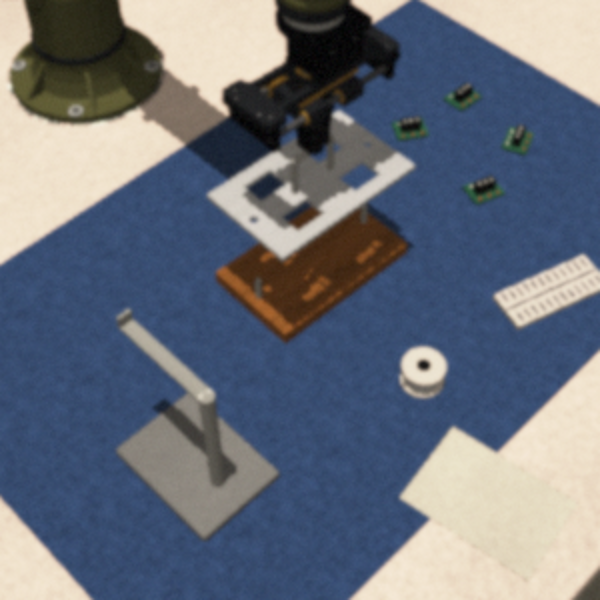

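The plate is held level well above the pins, with the jig exposed. Carrying it to the front of the hook.

apply_moves(commands=[-0.2,0.5,0,0,-0.45,1.5,0,-0.05,-0.75,2.9,0,-0.1,-1.05,4.4,0,-0.15,-1.3,5.9,0,-0.2,-1.5,7.3,0,-0.21,-1.7,8.5,0,-0.21,-1.82,9.3,0,-0.21,-1.85,9.7,0.02,-0.21,-1.85,9.7,0.02,-0.21])

```text
time_s: 8.0
ee_pos: [439.2, -315.9, 400.8]
orientation: [-3.141, 0.001, 0.001]
ft_force: [-0.1, -0.4, -2.1]
width: 11.4
finger_force: 40.0
```

```bash
python3 d.py 550 -315.5 402 0.003
```

```text
t 8.0 at [ 439.2 -315.9  400.8] [-3.1407e+00  1.1000e-03  6.0000e-04] w 11.4 ff 40.0 ft [-0.1 -0.4 -2.1] j [ 0.82  0.1  -0.27  1.72  0.03  1.32 -1.02]
units [ 3.695 -0.012 -0.045] turn -0.014
```

apply_moves(commands=[0.3,0,-0.05,0,0.8,0,-0.05,0,1.3,0,-0.05,0,1.8,0,-0.05,0,2.3,0,-0.05,0,2.8,0,-0.05,0,3.3,0,-0.05,0,3.7,0,-0.05,0,3.7,0,-0.05,0,3.7,0,-0.05,0])

```text
time_s: 9.25
ee_pos: [550.5, -315.2, 402.8]
orientation: [3.141, 0.001, 0.002]
ft_force: [-0.3, -0.1, -3.2]
width: 12.0
finger_force: 40.0
```

```bash
python3 d.py 550 -315.5 376 0.003
```

```text
t 9.25 at [ 550.5 -315.2  402.8] [3.1415e+00 8.0000e-04 1.8000e-03] w 12.0 ff 40.0 ft [-0.3 -0.1 -3.2] j [ 0.72  0.3  -0.3   1.49  0.09  1.36 -1.16]
units [-0.014  0.01   0.895] turn -0.007
```

apply_moves(commands=[0,0,0.15,0,0,0,0.35,0,0,0,0.55,0,0,0,0.7,0,0,0,0.8,0,0,0,0.88,0,0,0,0.93,0,0,0,0.95,0,0,0,0.95,0,0,0,0.95,0])

```text
time_s: 10.5
ee_pos: [550.8, -314.9, 375.1]
orientation: [3.141, -0.0, 0.002]
ft_force: [-1.2, 0.1, 2.3]
width: 11.7
finger_force: 40.0
```

```bash
python3 d.py 550 -315.5 376 0.003
python3 - <<'E'
from h import *
im=arm.camera("scene");cv2.imwrite("pics/s3.png",cv2.resize(im[200:420,150:400,::-1],(680,600)))
E
```

```text
t 10.5 at [ 550.8 -314.9  375.1] [ 3.1412e+00 -5.0000e-04  2.2000e-03] w 11.7 ff 40.0 ft [-1.2  0.1  2.3] j [ 0.72  0.32 -0.3   1.53  0.1   1.31 -1.16]
units [-0.027  0.018 -0.031] turn -0.005
```

View pics/s3.png

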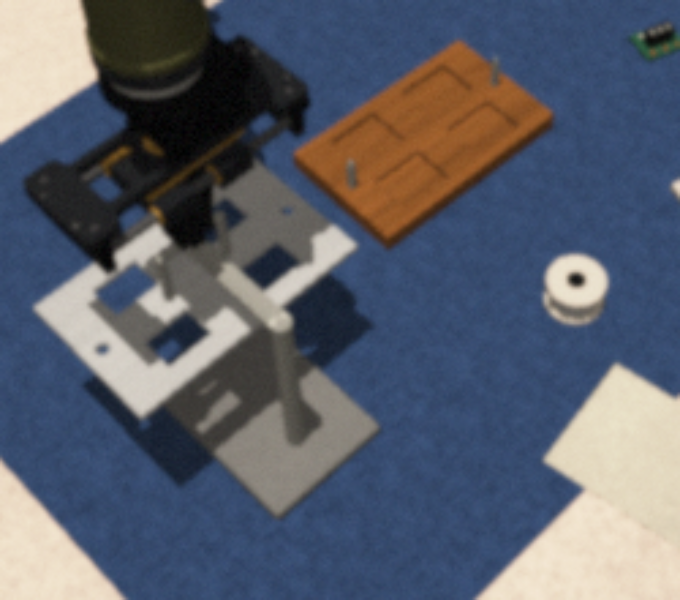

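The handle is over the arm and the plate is level. The z force flipped from −3.2 to +2.3 N, so the hook is carrying it. Releasing.

apply_moves(commands=[0,0,0,0,0,0,0,0,0,0,0,0,0,0,0,0,0,0,0,0,0,0,0,0,0,0,0,0,0,0,0,0,0,0,0,0,0,0,0,0], hand=60)

```text
time_s: 11.8
ee_pos: [550.8, -315.0, 374.4]
orientation: [3.141, 0.0, 0.002]
ft_force: [-0.9, -0.3, -0.3]
width: 60.0
finger_force: 0.0
```

apply_moves(commands=[0,0,-0.3,0,0,0,-0.8,0,0,0,-1.4,0,0,0,-2.0,0,0,0,-2.5,0,0,0,-2.7,0,0,0,-2.7,0,0,0,-2.7,0,0,0,-2.7,0,0,0,-2.7,0])

```text
time_s: 13.05
ee_pos: [550.7, -315.0, 455.0]
orientation: [-3.141, 0.001, 0.002]
ft_force: [0.3, 0.6, -0.1]
width: 60.1
finger_force: 0.0
```

```bash
python3 d.py 575 232 400 0
python3 - <<'E'
from h import *
im=arm.camera("scene");t=arm.camera("top");cv2.imwrite("pics/t4.png",t[...,::-1])
z=lambda i:cv2.resize(i[...,::-1],(400,400))
cv2.imwrite("pics/s4.png",np.hstack([z(im[240:400,180:340]),z(t[200:340,95:235])]))
E
```

```text
t 13.05 at [ 550.7 -315.   455. ] [-3.1413e+00  7.0000e-04  2.2000e-03] w 60.1 ff 0.0 ft [ 0.3  0.6 -0.1] j [ 0.72  0.29 -0.3   1.41  0.08  1.46 -1.15]
units [  0.851 -18.23    1.838] turn 0.013
```

View pics/s4.png

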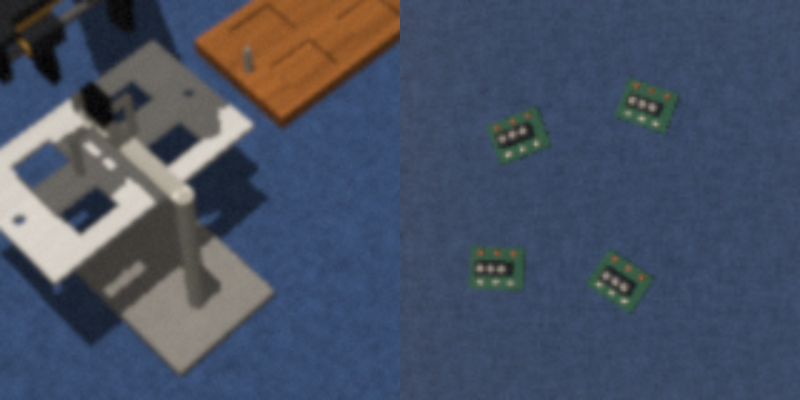

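The plate hangs free on the arm, level (left half). All four boards are flat on the mat (right half). Next I'll stop over the jig for one look at the pockets, turning the tool 90° on the way.

apply_moves(commands=[-0.1,-0.6,0,-0.9,-0.3,-1.8,0,-1.9,-0.5,-3.3,0,-2.9,-0.75,-4.9,0,-3.9,-1.0,-6.5,0,-4.9,-1.2,-7.8,0.3,-5.9,-1.4,-8.9,0.6,-6.9,-1.52,-9.5,0.9,-7.9,-1.52,-9.63,1,-8.79,-1.52,-9.63,1,-8.79], hand=87)

```text
time_s: 14.4
ee_pos: [504.4, -25.7, 425.4]
orientation: [-3.141, 0.0, 1.536]
ft_force: [1.4, -0.5, -0.6]
width: 86.8
finger_force: 0.0
```

```bash
python3 d.py 505 -26 420 1.537
python3 - <<'E'
from h import *
for i in range(5): arm.camera("wrist")
s=arm.observe();im=arm.camera("wrist");cv2.imwrite("pics/w5.png",im[...,::-1]);np.save("w5.npy",[s['ee_pos'],s['orientation']]);print(s['ee_pos'],s['orientation'])
E
```

```text
t 14.4 at [504.4 -25.7 425.4] [-3.1414e+00  3.0000e-04  1.5357e+00] w 86.8 ff 0.0 ft [ 1.4 -0.5 -0.6] j [ 0.58  0.03 -0.59  1.75  0.02  1.36 -0.05]
units [-0.009  0.021  0.179] turn -0.008
[504.64740108 -26.65987557 425.59495537] [3.14130280e+00 1.04449308e-04 1.53413869e+00]
```

View pics/w5.png

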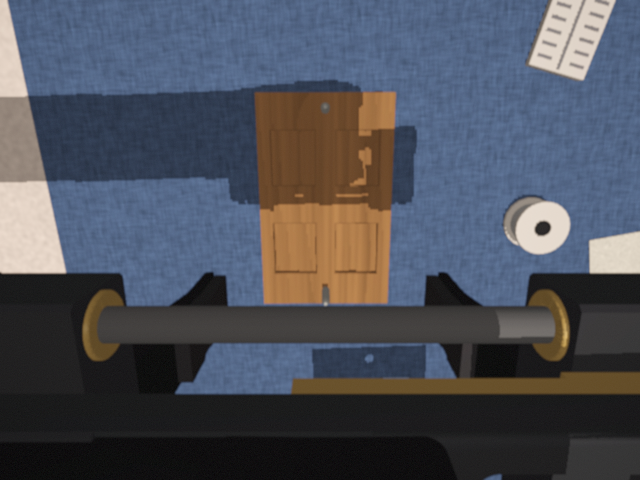

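The jig is in clear view with its far edge at row 92, spanning columns 255–396. The near pockets are at about (274–317, 222–272) and (335–377, 222–272), and the pin tips are at (325,107) and (325,290).

Run:
```python
from h import *
w=np.load("w5.npy");c=cam("wrist",dict(ee_pos=w[0],orientation=w[1]))
a=cv2.imread("pics/w5.png");h=cv2.cvtColor(a,cv2.COLOR_BGR2HSV);m=((h[...,0]<25)&(h[...,1]>80));m[:,:245]=0;m[:,405:]=0;m[300:]=0
L=[];Rr=[]
for y in range(110,290,20):
    x=np.where(m[y])[0];L.append(plane(c,(x.min()-.5,y),20)[:2]);Rr.append(plane(c,(x.max()+.5,y),20)[:2])
L=np.array(L);Rr=np.array(Rr)
fl=np.polyfit(L[:,1],L[:,0],1);fr=np.polyfit(Rr[:,1],Rr[:,0],1);print(fl,fr,(np.polyval(fl,-26)+np.polyval(fr,-26))/2)
U=[plane(c,(x,np.where(m[60:150,x])[0].min()+59.5),20)[:2].round(1).tolist() for x in(270,300,350,380)];print(U)
for n,q in (("pkA",(295.5,247)),("pkB",(356,247)),("pinfar",(325,107)),("pinnear",(325,288))): print(n,plane(c,q,20 if n[1]=='k' else 55)[:2].round(1))
th=-.034;R=np.array([[np.cos(th),-np.sin(th)],[np.sin(th),np.cos(th)]])
for i,p in enumerate([(31,45),(31,-45),(-31,45),(-31,-45)]): print('pocket',i,(np.array([505.2,-26.4])+R@p).round(1))
T=cam("top");a=cv2.imread("pics/t4.png").astype(int)
g=(a[...,1]>a[...,2]+12)&(a[...,1]>a[...,0]+8);g[:,210:]=0;g[:, :90]=0;g[:210]=0;g[330:]=0
m=cv2.morphologyEx(g.astype(np.uint8),cv2.MORPH_CLOSE,np.ones((7,7)))
for ct in cv2.findContours(m,0,2)[0]:
    if cv2.contourArea(ct)<100: continue
    P=np.array([plane(T,p[0],4)[:2] for p in ct],np.float32);r=cv2.minAreaRect(P);b=cv2.boxPoints(r);e=[b[1]-b[0],b[2]-b[1]];e=max(e,key=np.linalg.norm);e=e*np.sign(e[1])
    print('board',np.round(r[0],1),np.round(r[1],1),'beta',round(float(np.arctan2(-e[0],e[1])),3))
```

```text
[3.26223302e-02 4.39569851e+02] [3.30800040e-02 5.69414291e+02] 503.6379404019864
[[456.9, 80.1], [484.5, 79.1], [530.5, 78.3], [558.0, 77.3]]
pkA [472.1 -68.6]
pkB [533.5 -70.8]
pinfar [506.9  63.4]
pinnear [ 500.9 -100. ]
pocket 0 [537.7  17.5]
pocket 1 [534.7 -72.4]
pocket 2 [475.7  19.6]
pocket 3 [472.7 -70.3]
board [425.6 251.3] [44.2 34. ] beta -0.567
board [434.8 356.3] [44.4 34.3] beta -0.054
board [548.1 342. ] [34.9 45.3] beta 0.397
board [576.  232.9] [44.5 34.7] beta -0.329
```

```bash
python3 d.py 576 233 310 1.242
```

```text
t 14.7 at [504.7 -26.6 425.6] [3.1413e+00 1.0000e-04 1.5345e+00] w 87.0 ff 0.0 ft [-0.   0.2 -0. ] j [ 0.58  0.03 -0.59  1.75  0.02  1.36 -0.05]
units [8.735 2.062 3.853] turn 1.676
```

apply_moves(commands=[0.8,0.15,0,0.2,2.3,0.5,0.2,0.6,3.9,0.9,0.6,1.0,5.5,1.3,1.2,1.4,7.0,1.65,2.0,1.68,8.0,1.9,2.8,1.68,8.6,2.03,3.5,1.68,8.74,2.06,3.85,1.68,8.74,2.06,3.85,1.68,8.74,2.06,3.85,1.68])

```text
time_s: 15.95
ee_pos: [575.9, 232.7, 310.8]
orientation: [3.14, -0.0, 1.241]
ft_force: [0.7, -0.3, 0.6]
width: 87.0
finger_force: 0.0
```

```bash
cat > b.py <<'E'
import sys
from h import *
# b.py : measure the board nearest the grasp axis in the wrist view; argument: name
for i in range(2): arm.camera("wrist")
s=arm.observe();im=arm.camera("wrist");c=cam("wrist",s);cv2.imwrite(f"pics/{sys.argv[1]}.png",im[...,::-1])
a=im.astype(int);g=(a[...,1]>a[...,0]+10)&(a[...,1]>a[...,2]+8);g[285:]=0
m=cv2.morphologyEx(g.astype(np.uint8),cv2.MORPH_CLOSE,np.ones((15,15)))
ref=np.array(s['ee_pos'][:2]);best=None
for ct in cv2.findContours(m,0,2)[0]:
    if cv2.contourArea(ct)<300: continue
    P=np.array([plane(c,p[0],4)[:2] for p in ct],np.float32);r=cv2.minAreaRect(P);b=cv2.boxPoints(r);e=max([b[1]-b[0],b[2]-b[1]],key=np.linalg.norm);e=e*np.sign(e[1])
    d=np.linalg.norm(r[0]-ref)
    if best is None or d<best[0]: best=(d,r,float(np.arctan2(-e[0],e[1])),cv2.boundingRect(ct))
d,r,be,bb=best;print('green centre z4',np.round(r[0],1),np.round(r[1],1),'beta',round(be,3),'bbox',bb)
x,y,w,h=bb;k=cv2.morphologyEx(((im.max(-1)<50)[y:y+h,x:x+w]).astype(np.uint8),cv2.MORPH_CLOSE,np.ones((9,9)))
cs=cv2.findContours(k,0,2)[0]
if cs:
    ct=max(cs,key=cv2.contourArea)
    P=np.array([plane(c,p[0]+(x,y),20)[:2] for p in ct],np.float32);q=cv2.minAreaRect(P);print('black z20',np.round(q[0],1),np.round(q[1],1))
print('TCP',np.round(s['ee_pos'],1),np.round(s['orientation'],3),'t',s['time_s'])
E
python3 b.py w6;python3 d.py 576 233 187.5 1.242
```

```text
green centre z4 [572.7 232.8] [45.8 35. ] beta -0.317 bbox (298, 199, 48, 61)
black z20 [573.4 234.7] [27.7  9.2]
TCP [575.8 232.8 311.1] [ 3.14  -0.     1.241] t 16.05
t 16.1 at [575.7 233.  311. ] [ 3.1399e+00 -4.0000e-04  1.2417e+00] w 87.4 ff 0.0 ft [ 0.1  0.2 -0.2] j [ 0.15  0.41 -0.72  1.62  0.29  1.21 -0.96]
units [2.000e-03 2.000e-03 4.116e+00] turn -0.002
```

View pics/w6.png

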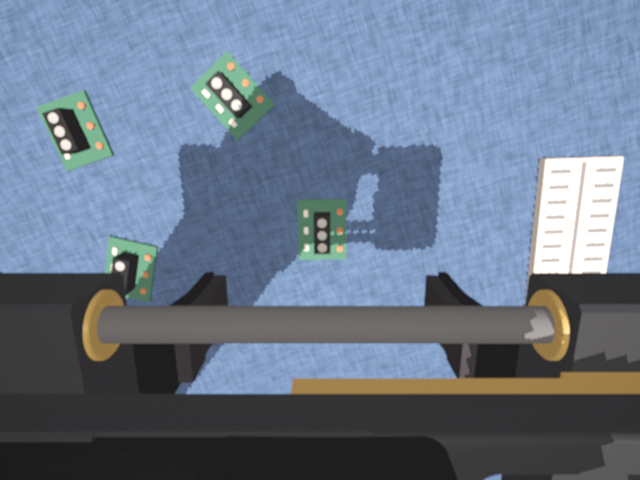

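The board is centred under the gripper at (322,230), with the black block at (322,233). The other three are at the left and above. Descending.

apply_moves(commands=[0,-0.04,0.6,-0.05,0,-0.04,1.4,-0.05,0,-0.04,2.2,-0.05,0,-0.04,3.0,-0.05,0,-0.04,3.6,-0.05,0,-0.04,3.9,-0.05,0,-0.04,4.03,-0.05,0,-0.04,4.08,-0.05,0,-0.04,4.08,-0.05,0,-0.04,4.08,-0.05])

```text
time_s: 17.35
ee_pos: [574.4, 234.2, 188.1]
orientation: [3.141, -0.0, 1.252]
ft_force: [0.5, -0.9, -0.2]
width: 86.7
finger_force: 0.0
```

apply_moves(commands=[0,0,0,0,0,0,0,0,0,0,0,0,0,0,0,0,0,0,0,0,0,0,0,0,0,0,0,0,0,0,0,0,0,0,0,0,0,0,0,0], hand=0, squeeze=15)

```text
time_s: 18.6
ee_pos: [574.2, 234.1, 187.5]
orientation: [3.142, 0.0, 1.252]
ft_force: [0.7, -0.6, -0.2]
width: 12.2
finger_force: 15.0
```

```bash
python3 d.py 537 18 230 1.538
```

```text
t 18.6 at [574.2 234.1 187.5] [3.1416e+00 1.0000e-04 1.2519e+00] w 12.2 ff 15.0 ft [ 0.7 -0.6 -0.2] j [ 0.1   0.54 -0.67  1.72  0.39  1.01 -1.03]
units [-7.229  1.081 -1.416] turn -1.639
```

apply_moves(commands=[0,0,-0.7,0,-0.3,0.05,-1.6,0,-1.2,0.2,-2.3,-0.4,-2.5,0.35,-2.5,-0.8,-3.8,0.55,-2.5,-1.2,-5.1,0.75,-2.5,-1.64,-6.2,0.95,-2.5,-1.64,-7.0,1.05,-2.5,-1.64,-7.23,1.08,-2.3,-1.64,-7.23,1.08,-2.0,-1.64])

```text
time_s: 19.85
ee_pos: [537.2, 18.4, 247.9]
orientation: [3.14, -0.0, 1.538]
ft_force: [0.6, -0.0, -0.9]
width: 11.6
finger_force: 15.0
```

apply_moves(commands=[0,0,0.1,0,0,0,0.1,0,0,0,0.1,0,0,0,0.1,0,0,0,0.1,0,0,0,0.1,0,0,0,0.1,0,0,0,0.1,0,0,0,0.1,0,0,0,0.1,0])

```text
time_s: 21.1
ee_pos: [537.0, 18.0, 244.5]
orientation: [3.142, 0.0, 1.538]
ft_force: [-0.6, -0.4, -0.6]
width: 11.9
finger_force: 15.0
```

```bash
python3 d.py 536.8 18 202.8 1.538;python3 - <<'E'
from h import *
im=arm.camera("wrist");cv2.imwrite("pics/w7.png",im[...,::-1])
E
```

```text
t 21.1 at [537.   18.  244.5] [3.1415e+00 1.0000e-04 1.5381e+00] w 11.9 ff 15.0 ft [-0.6 -0.4 -0.6] j [ 0.56  0.3  -0.73  1.89  0.23  1.03 -0.3 ]
units [ 1.000e-03 -6.000e-03  1.392e+00] turn 0.0
```

View pics/w7.png

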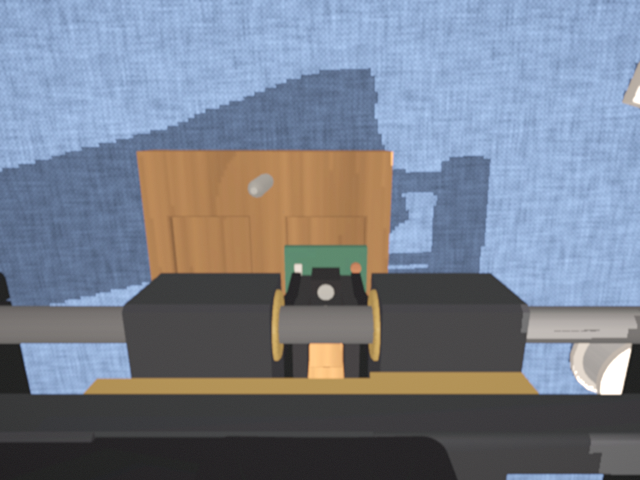

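The held board's far edge is at row 246, columns 285–367. The pocket's far edge is at row 216, columns 287–363. Checking the fit along tool x.

```bash
cat > e.py <<'E'
import sys
from h import *
# e.py board_row pocket_row held_z: centres along tool x implied by far edges (board half 23, pocket half 26)
s=arm.observe();c=cam("wrist",s);br,pr=map(float,sys.argv[1:3]);z=s['ee_pos'][2]-187.5
x=Ro.from_euler('xyz',s['orientation']).as_matrix()[:,0]
f=lambda q,zz,h:(plane(c,(325.6,q),zz)-np.array(s['ee_pos']))@x-h
print('board offset from TCP along tool x',round(f(br,z+4,23),1),' pocket offset',round(f(pr,20,26),1))
E
python3 e.py 246 216
```

```text
board offset from TCP along tool x -1.2  pocket offset 0.5
```

apply_moves(commands=[0.04,0,0.2,0,0.04,0,0.45,0,0.04,0,0.7,0,0.04,0,0.9,0,0.04,0,1.1,0,0.04,0,1.25,0,0.04,0,1.35,0,0.04,0,1.39,0,0.04,0,1.39,0,0.04,0,1.39,0])

```text
time_s: 22.4
ee_pos: [537.1, 19.2, 203.0]
orientation: [3.141, 0.0, 1.538]
ft_force: [1.0, 0.5, 0.1]
width: 12.1
finger_force: 15.0
```

apply_moves(commands=[0,0,0,0,0,0,0,0,0,0,0,0,0,0,0,0,0,0,-0.3,0,0,0,-0.9,0,0,0,-1.8,0,0,0,-2.8,0,0,0,-3.6,0,0,0,-3.6,0], hand=40)

```text
time_s: 23.65
ee_pos: [537.9, 19.6, 314.0]
orientation: [3.136, 0.001, 1.538]
ft_force: [0.4, -0.0, 0.3]
width: 39.5
finger_force: 0.0
```

```bash
cat > chk.py <<'E'
from h import *
# board on jig: centre at z of plate top 19; and pocket-relative; boards in the top view
T=cam("top");a=arm.camera("top").astype(int)
g=(a[...,1]>a[...,0]+8)&(a[...,1]>a[...,2]+12);g[:,340:]=0;g[:, :80]=0;g[130:200]=0;g[:130]=0;g[380:]=0
m=cv2.morphologyEx(g.astype(np.uint8),cv2.MORPH_CLOSE,np.ones((7,7)))
th=-.0335;R=np.array([[np.cos(th),-np.sin(th)],[np.sin(th),np.cos(th)]])
for ct in cv2.findContours(m,0,2)[0]:
    if cv2.contourArea(ct)<60: continue
    u=ct[:,0].mean(0);z=19 if u[0]>235 else 4
    P=np.array([plane(T,p[0],z)[:2] for p in ct],np.float32);r=cv2.minAreaRect(P);b=cv2.boxPoints(r);e=max([b[1]-b[0],b[2]-b[1]],key=np.linalg.norm);e=e*np.sign(e[1])
    o=f"jig frame {(R.T@(np.array(r[0])-[504.6,-26.])).round(1)}" if z==19 else ''
    print('board',np.round(r[0],1),np.round(r[1],1),'beta',round(float(np.arctan2(-e[0],e[1])),3),o)
s=arm.observe();print('t',s['time_s'],np.round(s['ee_pos'],1),s['width'])
E
python3 chk.py; python3 d.py 548 342 310 1.968
```

```text
board [425.6 251.3] [44.2 34. ] beta -0.566 
board [434.9 357.3] [31.5 43.9] beta 0.013 
board [548.1 342.5] [34.5 44.3] beta 0.397 
t 23.7 [537.3  19.3 312.4] 39.744269127213315
t 23.7 at [537.3  19.3 312.4] [3.1387e+00 7.0000e-04 1.5380e+00] w 39.7 ff 0.0 ft [-0.8  0.2 -0.6] j [ 0.59  0.22 -0.76  1.83  0.17  1.16 -0.25]
units [1.0762e+01 3.0000e-03 7.1000e-02] turn -2.464
```

```bash
sed -i 's/,4)\[:2\]/,ZG)[:2]/; s/,20)\[:2\]/,ZG+16)[:2]/; s/^import sys$/import sys\nZG=float(sys.argv[2]) if len(sys.argv)>2 else 4/' b.py; python3 b.py w8 19
python3 - <<'E'
import cv2
a=cv2.imread('pics/w8.png');cv2.imwrite('pics/w8c.png',cv2.resize(a[100:300,150:450],(600,400)))
E
```

```text
green centre z4 [536.6  18. ] [46.2 35.2] beta -0.048 bbox (302, 203, 50, 64)
black z20 [536.8  32.6] [2.  9.9]
TCP [536.6  19.1 310.5] [-3.141  0.     1.538] t 23.8
```

View pics/w8c.png

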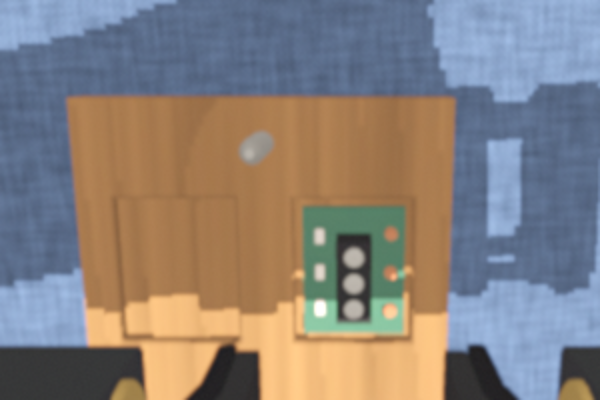

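The first board lies inside its pocket, with slack all round it. Next is the board at (548,342).

apply_moves(commands=[0.8,0,0,-0.3,2.3,0,0,-0.8,4.0,0,0,-1.3,5.7,0,0,-1.8,7.4,0,0,-2.2,8.9,0.03,0,-2.46,10.1,0.03,0,-2.46,10.77,0.03,0,-2.46,10.77,0.03,0,-2.46,10.77,0.03,0,-2.46], hand=87)

```text
time_s: 25.1
ee_pos: [548.2, 341.9, 310.3]
orientation: [-3.14, 0.0, 1.968]
ft_force: [-0.6, 0.1, 0.1]
width: 86.7
finger_force: 0.0
```

```bash
python3 b.py w9;python3 d.py 547.5 342 187.5 1.968
```

```text
green centre z4 [545.3 341.6] [34.9 45.1] beta 0.398 bbox (299, 196, 48, 60)
black z20 [544.6 343.7] [11.4 28.9]
TCP [548.8 341.  310.5] [-3.141e+00  1.000e-03  1.966e+00] t 25.2
t 25.25 at [548.9 340.9 310.7] [-3.1413e+00  9.0000e-04  1.9659e+00] w 86.8 ff 0.0 ft [ 0.7 -0.3 -0.8] j [ 0.05  0.51 -0.87  1.55  0.41  1.26 -0.48]
units [ 0.056 -0.027  4.106] turn -0.012
```

apply_moves(commands=[0.06,-0.03,0.6,-0.01,0.06,-0.03,1.4,-0.01,0.06,-0.03,2.2,-0.01,0.06,-0.03,3.0,-0.01,0.06,-0.03,3.6,-0.01,0.06,-0.03,3.9,-0.01,0.06,-0.03,4.04,-0.01,0.06,-0.03,4.09,-0.01,0.06,-0.03,4.09,-0.01,0.06,-0.03,4.09,-0.01])

```text
time_s: 26.5
ee_pos: [547.1, 343.6, 188.7]
orientation: [3.141, 0.0, 1.969]
ft_force: [0.4, 0.3, -0.1]
width: 86.8
finger_force: 0.0
```

apply_moves(commands=[0,0,0,0,0,0,0,0,0,0,0,0,0,0,0,0,0,0,0,0,0,0,0,0,0,0,0,0,0,0,0,0,0,0,0,0,0,0,0,0], hand=0)

```text
time_s: 27.75
ee_pos: [546.9, 343.4, 188.1]
orientation: [-3.141, 0.0, 1.969]
ft_force: [0.4, -0.1, 0.3]
width: 11.6
finger_force: 15.0
```

```bash
python3 d.py 534 -71.5 245 1.538
```

```text
t 27.75 at [546.9 343.4 188.1] [-3.1415e+00  1.0000e-04  1.9693e+00] w 11.6 ff 15.0 ft [ 0.4 -0.1  0.3] j [-0.    0.64 -0.8   1.65  0.51  1.07 -0.55]
units [-12.58   -5.763  -1.895] turn 2.471
```

apply_moves(commands=[0,0,-0.7,0,-0.3,-0.14,-1.6,0,-1.4,-0.64,-2.3,0.4,-3.0,-1.37,-2.4,0.8,-4.8,-2.2,-2.4,1.2,-6.6,-3.02,-2.4,1.6,-8.4,-3.84,-2.4,2.0,-10.2,-4.67,-2.4,2.47,-11.8,-5.4,-2.4,2.47,-12.56,-5.75,-2.4,2.47])

```text
time_s: 29.0
ee_pos: [534.0, -74.4, 261.6]
orientation: [3.14, 0.002, 1.534]
ft_force: [-0.0, 1.1, 0.2]
width: 12.2
finger_force: 15.0
```

apply_moves(commands=[0,0,0.4,0,0,0,0.4,0,0,0,0.4,0,0,0,0.4,0,0,0,0.4,0,0,0,0.4,0,0,0,0.4,0,0,0,0.4,0,0,0,0.4,0,0,0,0.4,0])

```text
time_s: 30.25
ee_pos: [534.1, -70.8, 248.1]
orientation: [-3.142, 0.0, 1.538]
ft_force: [-0.4, 0.9, 0.6]
width: 12.0
finger_force: 15.0
```

```bash
cat > f.py <<'E'
import sys
from h import *
# held board's far green edge and column centre in wrist view
s=arm.observe();im=arm.camera("wrist");cv2.imwrite(f"pics/{sys.argv[1]}.png",im[...,::-1]);a=im.astype(int)
g=(a[...,1]>a[...,0]+10)&(a[...,1]>a[...,2]+8);g[225:260,285:370]&=True;k=np.zeros_like(g);k[230:272,270:385]=1;g&=k
r=np.where(g.sum(1)>50)[0];x=np.where(g[r.min()+3])[0];print('edge row',r.min(),'cols',x.min(),x.max())
b=s['ee_pos'][2]-187.5;c=cam("wrist",s);X=Ro.from_euler('xyz',s['orientation']).as_matrix()[:,0]
off=(plane(c,(325.6,r.min()),b+4)-np.array(s['ee_pos']))@X-23;print('board offset along tool x',round(off,2))
E
python3 f.py w10; python3 d.py 534.2 -70.8 203 1.538
```

```text
edge row 244 cols 285 366
board offset along tool x -0.32
t 30.3 at [534.1 -70.8 248.1] [-3.1416e+00  1.0000e-04  1.5381e+00] w 11.6 ff 15.0 ft [ 0.1 -0.6 -0.5] j [ 0.72  0.3  -0.72  1.88  0.23  1.04 -0.13]
units [1.000e-03 3.000e-03 1.504e+00] turn 0.001
```

apply_moves(commands=[-0.02,0,0.2,0,-0.02,0,0.45,0,-0.02,0,0.7,0,-0.02,0,0.95,0,-0.02,0,1.2,0,-0.02,0,1.35,0,-0.02,0,1.45,0,-0.02,0,1.49,0,-0.02,0,1.49,0,-0.02,0,1.49,0])

```text
time_s: 31.55
ee_pos: [534.2, -71.4, 203.6]
orientation: [3.141, 0.0, 1.538]
ft_force: [0.4, -0.1, 0.0]
width: 11.6
finger_force: 15.0
```

apply_moves(commands=[0,0,0,0,0,0,0,0,0,0,0,0,0,0,0,0,0,0,-0.3,0,0,0,-0.9,0,0,0,-1.8,0,0,0,-2.8,0,0,0,-3.6,0,0,0,-3.6,0], hand=40)

```text
time_s: 32.8
ee_pos: [535.1, -71.1, 314.7]
orientation: [3.136, 0.002, 1.538]
ft_force: [0.2, -0.3, 0.3]
width: 40.1
finger_force: 0.0
```

```bash
python3 b.py w11 19; python3 chk.py; python3 d.py 425.5 251.3 310 1.004
```

```text
green centre z4 [533.5 -72.3] [46.4 34.8] beta -0.02 bbox (301, 202, 50, 64)
black z20 [534.2 -57.6] [2.  9.3]
TCP [534.  -71.4 311.8] [3.141e+00 1.000e-03 1.538e+00] t 32.9
board [425.8 251.5] [43.5 34. ] beta -0.567 
board [434.9 357.3] [31.5 43.8] beta 0.013 
t 33.0 [533.7 -71.5 310.7] 39.97068932403376
t 33.0 at [533.7 -71.5 310.7] [-3.1402 -0.      1.5381] w 40.0 ff 0.0 ft [ 0.4 -0.3 -0.5] j [ 0.75  0.22 -0.74  1.83  0.16  1.16 -0.08]
units [10.635 -3.955  0.031] turn 3.06
```

apply_moves(commands=[0.8,-0.3,0,0.3,2.3,-0.85,0,0.8,4.0,-1.5,0,1.4,5.7,-2.1,0,2.0,7.4,-2.75,0,2.5,8.9,-3.3,0,3.06,10.0,-3.7,0,3.06,10.63,-3.95,0.03,3.06,10.63,-3.95,0.03,3.06,10.63,-3.95,0.03,3.06], hand=87)

```text
time_s: 34.25
ee_pos: [426.4, 250.1, 309.9]
orientation: [-3.141, 0.001, 1.003]
ft_force: [-0.1, 0.1, 0.0]
width: 86.8
finger_force: 0.0
```

```bash
python3 b.py w12;python3 d.py 425.5 251.3 188 1.004
```

```text
green centre z4 [422.7 251.2] [45.3 35. ] beta -0.557 bbox (297, 199, 48, 60)
black z20 [423.5 252.2] [28.3  9.3]
TCP [426.7 249.8 310.2] [3.142e+00 1.000e-03 1.002e+00] t 34.35
t 34.4 at [426.7 249.9 310.3] [3.1415e+00 7.0000e-04 1.0018e+00] w 87.5 ff 0.0 ft [0.7 0.8 0. ] j [ 0.32  0.15 -0.96  1.92  0.13  1.14 -1.25]
units [ 0.02  -0.058  4.076] turn -0.013
```

apply_moves(commands=[-0.03,-0.05,0.6,-0.04,-0.03,-0.05,1.4,-0.04,-0.03,-0.05,2.2,-0.04,-0.03,-0.05,3.0,-0.04,-0.03,-0.05,3.6,-0.04,-0.03,-0.05,3.9,-0.04,-0.03,-0.05,4.04,-0.04,-0.03,-0.05,4.08,-0.04,-0.03,-0.05,4.08,-0.04,-0.03,-0.05,4.08,-0.04])

```text
time_s: 35.65
ee_pos: [424.6, 251.3, 188.6]
orientation: [3.141, -0.001, 1.011]
ft_force: [-0.1, 0.4, 0.0]
width: 86.8
finger_force: 0.0
```

apply_moves(commands=[0,0,0,0,0,0,0,0,0,0,0,0,0,0,0,0,0,0,0,0,0,0,0,0,0,0,0,0,0,0,0,0,0,0,0,0,0,0,0,0], hand=0)

```text
time_s: 36.9
ee_pos: [424.3, 251.2, 188.1]
orientation: [3.142, 0.0, 1.011]
ft_force: [-0.5, -0.8, -0.1]
width: 12.3
finger_force: 15.0
```

```bash
python3 d.py 475.1 20.3 248 1.538
```

```text
t 36.9 at [424.3 251.2 188.1] [3.1416e+00 1.0000e-04 1.0110e+00] w 12.3 ff 15.0 ft [-0.5 -0.8 -0.1] j [ 0.21  0.34 -0.88  2.03  0.33  0.92 -1.42]
units [-5.624  5.521 -1.996] turn -3.019
```

apply_moves(commands=[0,0,-0.7,0,-0.2,0.2,-1.6,0,-0.8,0.8,-2.3,-0.5,-1.7,1.7,-2.4,-1.1,-2.7,2.65,-2.4,-1.7,-3.7,3.6,-2.4,-2.3,-4.6,4.5,-2.4,-3.02,-5.2,5.1,-2.4,-3.02,-5.62,5.52,-2.4,-3.02,-5.62,5.52,-2.2,-3.02])

```text
time_s: 38.15
ee_pos: [475.5, 19.6, 254.2]
orientation: [3.141, 0.0, 1.536]
ft_force: [-0.3, -0.0, -0.4]
width: 11.6
finger_force: 15.0
```

apply_moves(commands=[0,0,0.2,0,0,0,0.2,0,0,0,0.2,0,0,0,0.2,0,0,0,0.2,0,0,0,0.2,0,0,0,0.2,0,0,0,0.2,0,0,0,0.2,0,0,0,0.2,0])

```text
time_s: 39.4
ee_pos: [475.1, 20.5, 248.1]
orientation: [-3.142, 0.0, 1.538]
ft_force: [0.6, 0.9, -1.3]
width: 11.9
finger_force: 15.0
```

```bash
python3 f.py w13; python3 d.py 475.1 20.8 203 1.538
```

```text
edge row 244 cols 285 366
board offset along tool x -0.32
t 39.45 at [475.1  20.4 248.1] [3.1416e+00 1.0000e-04 1.5381e+00] w 12.1 ff 15.0 ft [ 0.2 -0.3 -0.4] j [ 0.73  0.18 -0.88  2.03  0.16  1.01 -0.26]
units [ 0.012 -0.002  1.504] turn 0.001
```

apply_moves(commands=[0,0,0.2,0,0,0,0.45,0,0,0,0.7,0,0,0,0.95,0,0,0,1.2,0,0,0,1.35,0,0,0,1.45,0,0,0,1.49,0,0,0,1.49,0,0,0,1.49,0])

```text
time_s: 40.7
ee_pos: [475.2, 20.4, 203.6]
orientation: [3.141, 0.0, 1.538]
ft_force: [-0.7, -0.2, 0.2]
width: 11.5
finger_force: 15.0
```

apply_moves(commands=[0,0,0,0,0,0,0,0,0,0,0,0,0,0,0,0,0,0,-0.3,0,0,0,-0.9,0,0,0,-1.8,0,0,0,-2.8,0,0,0,-3.6,0,0,0,-3.6,0], hand=40)

```text
time_s: 41.95
ee_pos: [476.1, 20.8, 314.3]
orientation: [3.136, 0.002, 1.538]
ft_force: [-0.7, 0.2, -0.2]
width: 40.3
finger_force: 0.0
```

```bash
python3 b.py w14 19; python3 chk.py; python3 d.py 434.8 356.5 310 1.517
```

```text
green centre z4 [474.4  19.6] [46.3 35.1] beta -0.017 bbox (301, 202, 50, 64)
black z20 [474.9  34.6] [1.4 8.6]
TCP [475.   20.4 311.8] [3.141e+00 1.000e-03 1.538e+00] t 42.05
board [434.9 357.3] [31.5 43.9] beta 0.013 
board [535.7 -71.9] [33.9 43.6] beta 0.012 jig frame [ 32.6 -44.8]
t 42.15 [474.7  20.4 310.8] 39.828594907300705
t 42.15 at [474.7  20.4 310.8] [-3.1403e+00  1.0000e-04  1.5381e+00] w 39.8 ff 0.0 ft [ 0.1 -0.4 -0.2] j [ 0.78  0.07 -0.89  1.96  0.06  1.13 -0.18]
units [11.155 -1.695  0.027] turn 0.121
```

apply_moves(commands=[0.8,-0.12,0,0,2.3,-0.35,0,0,4.0,-0.6,0,0,5.8,-0.88,0,0,7.6,-1.15,0,0,9.2,-1.4,0,0,10.5,-1.6,0,0,11.15,-1.7,0.03,0,11.15,-1.7,0.03,0,11.15,-1.7,0.03,0], hand=87)

```text
time_s: 43.4
ee_pos: [435.3, 355.5, 309.7]
orientation: [-3.14, 0.001, 1.537]
ft_force: [0.3, -0.2, 1.0]
width: 87.0
finger_force: 0.0
```

```bash
python3 b.py w15;python3 d.py 434.8 356.5 188 1.53
```

```text
green centre z4 [431.9 356.1] [45.3 35.2] beta -0.024 bbox (297, 197, 49, 60)
black z20 [431.8 357.5] [30.4 11.4]
TCP [435.7 355.1 310.1] [-3.141e+00  1.000e-03  1.536e+00] t 43.5
t 43.55 at [435.7 355.1 310.3] [3.1415e+00 1.1000e-03 1.5361e+00] w 86.8 ff 0.0 ft [1.7 0.7 0.5] j [ 0.14  0.37 -1.04  1.76  0.34  1.2  -1.03]
units [ 0.049 -0.032  4.075] turn 0.035
```

apply_moves(commands=[0.02,-0.05,0.6,-0.06,0.02,-0.05,1.4,-0.06,0.02,-0.05,2.2,-0.06,0.02,-0.05,3.0,-0.06,0.02,-0.05,3.6,-0.06,0.02,-0.05,3.9,-0.06,0.02,-0.05,4.04,-0.06,0.02,-0.05,4.08,-0.06,0.02,-0.05,4.08,-0.06,0.02,-0.05,4.08,-0.06])

```text
time_s: 44.8
ee_pos: [433.8, 357.2, 188.6]
orientation: [3.141, -0.0, 1.549]
ft_force: [-0.1, -0.5, 0.6]
width: 87.1
finger_force: 0.0
```

apply_moves(commands=[0,0,0,0,0,0,0,0,0,0,0,0,0,0,0,0,0,0,0,0,0,0,0,0,0,0,0,0,0,0,0,0,0,0,0,0,0,0,0,0], hand=0)

```text
time_s: 46.05
ee_pos: [433.6, 357.1, 188.1]
orientation: [-3.142, 0.0, 1.549]
ft_force: [0.5, -0.2, 0.3]
width: 11.8
finger_force: 15.0
```

```bash
python3 d.py 472.1 -69.5 248 1.538
```

```text
t 46.05 at [433.6 357.1 188.1] [-3.1416e+00  1.0000e-04  1.5486e+00] w 11.8 ff 15.0 ft [ 0.5 -0.2  0.3] j [ 0.04  0.53 -0.93  1.87  0.5   1.   -1.13]
units [-14.187   1.599  -1.995] turn 0.061
```

apply_moves(commands=[0,0,-0.7,0,-0.3,0.03,-1.6,0,-1.4,0.16,-2.3,0.06,-3.1,0.35,-2.4,0.06,-5.0,0.56,-2.4,0.06,-6.9,0.78,-2.4,0.06,-8.8,0.99,-2.4,0.06,-10.6,1.19,-2.4,0.06,-12.4,1.4,-2.4,0.06,-13.7,1.54,-2.4,0.06])

```text
time_s: 47.3
ee_pos: [470.9, -57.2, 261.6]
orientation: [3.14, 0.002, 1.536]
ft_force: [0.6, 0.2, 0.7]
width: 12.3
finger_force: 15.0
```

apply_moves(commands=[-0.49,0.06,0,0,-0.49,0.06,0.2,0,-0.49,0.06,0.4,0,-0.49,0.06,0.4,0,-0.49,0.06,0.4,0,-0.49,0.06,0.4,0,-0.49,0.06,0.4,0,-0.49,0.06,0.4,0,-0.49,0.06,0.4,0,-0.49,0.06,0.4,0])

```text
time_s: 48.55
ee_pos: [472.0, -69.6, 248.1]
orientation: [-3.142, 0.0, 1.538]
ft_force: [0.2, 0.0, -0.4]
width: 12.1
finger_force: 15.0
```

```bash
python3 f.py w16; python3 d.py 472.1 -69.5 203 1.538
```

```text
edge row 244 cols 285 366
board offset along tool x -0.32
t 48.6 at [472.  -69.7 248.1] [-3.1416e+00  1.0000e-04  1.5379e+00] w 11.8 ff 15.0 ft [-0.3 -0.9 -0.5] j [ 0.96  0.19 -0.93  2.02  0.18  1.01 -0.09]
units [0.005 0.004 1.505] turn -0.0
```

apply_moves(commands=[0.01,0,0.2,0,0.01,0,0.45,0,0.01,0,0.7,0,0.01,0,0.95,0,0.01,0,1.2,0,0.01,0,1.35,0,0.01,0,1.45,0,0.01,0,1.49,0,0.01,0,1.49,0,0.01,0,1.49,0])

```text
time_s: 49.85
ee_pos: [472.1, -69.3, 203.6]
orientation: [3.141, 0.0, 1.538]
ft_force: [-0.2, -0.3, -0.2]
width: 12.1
finger_force: 15.0
```

apply_moves(commands=[0,0,0,0,0,0,0,0,0,0,0,0,0,0,0,0,0,0,-0.3,0,0,0,-0.9,0,0,0,-1.8,0,0,0,-2.8,0,0,0,-3.6,0,0,0,-3.6,0], hand=40)

```text
time_s: 51.1
ee_pos: [473.0, -69.1, 314.2]
orientation: [3.137, 0.003, 1.538]
ft_force: [-0.5, -0.4, -0.2]
width: 40.3
finger_force: 0.0
```

```bash
python3 b.py w17 19; python3 d.py 505 -26 455 0.0
```

```text
green centre z4 [471.2 -70.2] [46.6 35. ] beta -0.017 bbox (301, 202, 50, 64)
black z20 [472.1 -55.2] [1.4 9.3]
TCP [471.9 -69.3 311.7] [3.141e+00 1.000e-03 1.538e+00] t 51.2
t 51.25 at [471.7 -69.3 311.1] [-3.1410e+00  3.0000e-04  1.5381e+00] w 40.0 ff 0.0 ft [-0.1 -0.4 -0.1] j [ 1.02  0.09 -0.95  1.96  0.08  1.13  0.  ]
units [ 1.477  1.061 -4.796] turn 8.812
```

apply_moves(commands=[0,0,-1.2,0.9,0,0,-2.6,1.8,-0.6,0.2,-3.9,2.8,-1.8,0.6,-4.8,3.8,-3.3,1.2,-4.8,4.8,-4.9,1.8,-4.8,5.8,-6.3,2.3,-4.8,6.8,-7.4,2.7,-4.8,7.8,-8.1,2.89,-4.8,8.8,-8.1,2.89,-4.8,8.8], hand=60)

```text
time_s: 52.5
ee_pos: [550.4, -316.9, 453.2]
orientation: [-3.139, 0.003, 0.001]
ft_force: [0.2, 0.9, 0.3]
width: 60.2
finger_force: 0.0
```

```bash
python3 chk.py
python3 - <<'E'
from h import *
for i in range(4): arm.camera("wrist")
s=arm.observe();im=arm.camera("wrist");cv2.imwrite("pics/w18.png",im[...,::-1]);c=cam("wrist",s)
p=proj(c,(550.8,-315.2,218));print('expect',p)
x0,y0=int(p[0])-50,int(p[1])-45
for ce,st in blobs((im.max(-1)<45)[y0:y0+85,x0:x0+100],40)[0]: 
    q=ce+(x0,y0);print(q.round(1),st.tolist(),'z218',plane(c,(q[0],y0+st[1]+0.),218).round(1),'ctr@z210',plane(c,q,210).round(1))
E
python3 d.py 550.8 -315.2 375 0.002
```

```text
board [474.  -69.7] [44.6 34.8] beta -0.064 jig frame [-29.1 -44.7]
board [477.1  19.9] [44.5 35. ] beta -0.046 jig frame [-29.  45.]
board [535.7 -71.9] [33.9 43.6] beta 0.012 jig frame [ 32.6 -44.8]
board [535.8  15.6] [44.8 34.1] beta -0.05 jig frame [29.8 42.6]
t 52.55 [ 550.7 -315.   453.8] 60.18426588819204
expect [327.93907633 256.09025364]
[328.3 252.5] [42, 17, 19, 50, 883] z218 [ 567.4 -315.3  218. ] ctr@z210 [ 550.5 -315.5  210. ]
t 52.8 at [ 550.8 -313.6  455.8] [ 3.1413e+00 -1.0000e-04  5.2000e-03] w 60.1 ff 0.0 ft [ 0.2 -1.3  0.8] j [ 1.02  0.34 -0.71  1.4   0.22  1.48 -1.25]
units [-0.     0.052  2.692] turn 0.018
```

Run:
```python
from h import *
S=cam("scene");a=arm.camera("scene").astype(int)
g=(a[...,1]>a[...,0]+8)&(a[...,1]>a[...,2]+10)
m=cv2.morphologyEx(g.astype(np.uint8),cv2.MORPH_CLOSE,np.ones((5,5)));bs=blobs(m,25)[0]
for i,P in enumerate([(537.1,17.9),(534.1,-72),(475.1,20),(472.1,-69.9)]):
    e=proj(S,(*P,19));d=min(bs,key=lambda b:np.linalg.norm(b[0]-e));q=plane(S,d[0],19)[:2]
    print(i,e.round(1),d[0].round(1),d[1][2:],'diff mm',(q-P).round(1))
```

```text
0 [327.9 245.4] [325.9 248.2] [ 20  13 109] diff mm [  2.9 -10.3]
1 [301.8 264.5] [301.1 267.6] [ 21  14 133] diff mm [ 5.7 -8. ]
2 [311.2 231.9] [310.4 235. ] [ 20  13 111] diff mm [ 6.  -8.7]
3 [285.1 250.2] [284.7 253.5] [ 21  13 108] diff mm [ 7.  -7.9]
```

apply_moves(commands=[0,0.05,0.4,0.02,0,0.05,1.0,0.02,0,0.05,1.6,0.02,0,0.05,2.1,0.02,0,0.05,2.4,0.02,0,0.05,2.6,0.02,0,0.05,2.68,0.02,0,0.05,2.69,0.02,0,0.05,2.69,0.02,0,0.05,2.69,0.02])

```text
time_s: 54.1
ee_pos: [550.8, -316.5, 375.1]
orientation: [3.141, -0.0, -0.001]
ft_force: [-0.3, -0.3, -0.9]
width: 59.8
finger_force: 0.0
```

apply_moves(commands=[0,0,0,0,0,0,0,0,0,0,0,0,0,0,0,0,0,0,0,0,0,0,0,0,0,0,0,0,0,0,0,0,0,0,0,0,0,0,0,0], hand=0, squeeze=40)

```text
time_s: 55.35
ee_pos: [550.8, -316.2, 374.8]
orientation: [-3.141, -0.0, -0.001]
ft_force: [0.0, 1.9, 0.8]
width: 11.5
finger_force: 39.9
```

```bash
python3 d.py 550.8 -315.2 402 0.002
```

```text
t 55.35 at [ 550.8 -316.2  374.8] [-3.1413e+00 -0.0000e+00 -1.0000e-03] w 11.5 ff 39.9 ft [0.  1.9 0.8] j [ 1.02  0.38 -0.7   1.51  0.25  1.34 -1.27]
units [-0.    -0.034 -0.907] turn -0.017
```

apply_moves(commands=[0,0,-0.1,0,0,0,-0.25,0,0,0,-0.4,0,0,0,-0.6,0,0,0,-0.75,0,0,0,-0.85,0,0,0,-0.91,0,0,0,-0.91,0,0,0,-0.91,0,0,0,-0.91,0])

```text
time_s: 56.6
ee_pos: [550.7, -316.5, 401.8]
orientation: [-3.141, 0.0, -0.001]
ft_force: [-0.5, 0.1, -3.0]
width: 11.6
finger_force: 39.9
```

apply_moves(commands=[-0.3,0,0,0,-0.8,0,0,0,-1.3,0,0,0,-1.8,0,0,0,-2.3,0,0,0,-2.8,0,0,0,-3.3,0,0,0,-3.7,0,0,0,-3.7,0,0,0,-3.7,0,0,0])

```text
time_s: 57.85
ee_pos: [440.0, -316.2, 402.2]
orientation: [3.141, -0.001, -0.001]
ft_force: [-0.6, 0.5, -2.8]
width: 11.6
finger_force: 39.9
```

```bash
python3 d.py 505.0 -26.4 402 -0.034
```

```text
t 57.85 at [ 440.  -316.2  402.2] [ 3.1414e+00 -8.0000e-04 -9.0000e-04] w 11.6 ff 39.9 ft [-0.6  0.5 -2.8] j [ 1.22  0.14 -0.7   1.7   0.09  1.33 -1.07]
units [ 2.156e+00 -9.663e+00  7.000e-03] turn 0.189
```

apply_moves(commands=[0.1,-0.5,0,0,0.35,-1.5,0,0.05,0.65,-2.9,0,0.1,1.0,-4.4,0,0.15,1.35,-5.9,0,0.19,1.65,-7.3,0,0.19,1.9,-8.5,0,0.19,2.1,-9.3,0,0.19,2.16,-9.66,0,0.19,2.16,-9.66,0,0.19])

```text
time_s: 59.1
ee_pos: [504.8, -25.6, 402.0]
orientation: [3.142, 0.0, -0.032]
ft_force: [-0.3, -0.3, -3.4]
width: 11.4
finger_force: 39.9
```

```bash
cat > p.py <<'E'
from h import *
for i in range(6): arm.camera("wrist")
im=arm.camera("wrist");cv2.imwrite("pics/w19.png",im[...,::-1])
for n in("w3","w19"):
    g=cv2.GaussianBlur(cv2.imread(f"pics/{n}.png"),(3,3),0).astype(int);m=(g[...,2]-g[...,0])>-18
    # plate is grey (red~blue), mat is blue
    r=[int(np.where(m[100:200,x])[0].min()+100) for x in(170,250,320,400,480)]
    cc=[]
    for y in(165,185,240):
        x=np.where(m[y,110:540])[0]+110;cc.append((int(x.min()),int(x.max())))
    print(n,r,cc)
E
python3 p.py; python3 d.py 505.3 -26.2 266 -0.034
```

```text
w3 [143, 143, 143, 143, 143] [(133, 515), (136, 512), (143, 506)]
w19 [143, 138, 138, 138, 143] [(133, 516), (136, 514), (143, 507)]
t 59.45 at [504.8 -27.5 402. ] [ 3.1414e+00  2.0000e-04 -3.6000e-02] w 11.7 ff 39.9 ft [ 0.  -0.1 -1.6] j [ 0.92  0.07 -0.95  1.78  0.06  1.32 -1.65]
units [ 0.016 -0.045  4.532] turn -0.011
```

apply_moves(commands=[0.02,-0.05,0.3,-0.01,0.02,-0.05,0.9,-0.01,0.02,-0.05,1.6,-0.01,0.02,-0.05,2.2,-0.01,0.02,-0.05,2.7,-0.01,0.02,-0.05,2.95,-0.01,0.02,-0.05,3.05,-0.01,0.02,-0.05,3.05,-0.01,0.02,-0.05,3.05,-0.01,0.02,-0.05,3.05,-0.01])

```text
time_s: 60.7
ee_pos: [505.7, -25.2, 311.0]
orientation: [3.141, -0.001, -0.033]
ft_force: [-1.1, 0.3, -3.4]
width: 11.6
finger_force: 39.9
```

```bash
python3 p.py; python3 d.py 505.3 -26 266 -0.034
```

```text
w3 [143, 143, 143, 143, 143] [(133, 515), (136, 512), (143, 506)]
w19 [141, 141, 141, 141, 142] [(133, 516), (136, 514), (143, 507)]
t 61.05 at [505.5 -25.2 310.6] [ 3.1414e+00 -1.0000e-04 -3.2800e-02] w 11.6 ff 39.9 ft [-0.   0.3 -3.4] j [ 0.87  0.18 -0.94  1.9   0.16  1.15 -1.73]
units [-0.007  0.027  1.486] turn 0.007
```

apply_moves(commands=[-0.01,0.03,0.1,0,-0.01,0.03,0.2,0,-0.01,0.03,0.3,0,-0.01,0.03,0.4,0,-0.01,0.03,0.5,0,-0.01,0.03,0.6,0,-0.01,0.03,0.7,0,-0.01,0.03,0.8,0,-0.01,0.03,0.8,0,-0.01,0.03,0.8,0])

```text
time_s: 62.3
ee_pos: [505.3, -26.0, 286.6]
orientation: [3.141, -0.0, -0.033]
ft_force: [0.2, 0.1, -2.7]
width: 11.6
finger_force: 39.9
```

```bash
python3 d.py 505.3 -26 266 -0.034
```

```text
t 62.3 at [505.3 -26.  286.6] [ 3.1415e+00 -1.0000e-04 -3.2700e-02] w 11.6 ff 39.9 ft [ 0.2  0.1 -2.7] j [ 0.86  0.21 -0.93  1.92  0.19  1.1  -1.76]
units [ 0.001 -0.002  0.687] turn 0.008
```

Both pins are in the holes with no side force. Going the rest of the way down.

apply_moves(commands=[0,0,0.1,0,0,0,0.2,0,0,0,0.3,0,0,0,0.4,0,0,0,0.5,0,0,0,0.58,0,0,0,0.64,0,0,0,0.68,0,0,0,0.68,0,0,0,0.68,0])

```text
time_s: 63.55
ee_pos: [505.3, -26.1, 266.3]
orientation: [3.141, -0.0, -0.033]
ft_force: [0.5, 0.1, -2.1]
width: 11.9
finger_force: 39.9
```

```bash
python3 d.py 505.3 -26 265.5 -0.034
```

```text
t 63.55 at [505.3 -26.1 266.3] [ 3.1414e+00 -1.0000e-04 -3.2800e-02] w 11.9 ff 39.9 ft [ 0.5  0.1 -2.1] j [ 0.84  0.24 -0.92  1.94  0.22  1.06 -1.78]
units [ 0.001 -0.002  0.025] turn 0.007
```

apply_moves(commands=[0,0,0.02,0,0,0,0.03,0,0,0,0.04,0,0,0,0.05,0,0,0,0.05,0,0,0,0.05,0,0,0,0.05,0,0,0,0.05,0,0,0,0.05,0,0,0,0.05,0])

```text
time_s: 64.8
ee_pos: [505.4, -25.7, 265.8]
orientation: [3.141, 0.0, -0.033]
ft_force: [-5.0, 1.0, 9.1]
width: 11.7
finger_force: 40.0
```

Seated: it now pushes back with 9 N at the original home height. Releasing and backing off.

apply_moves(commands=[0,0,-0.03,0,0,0,-0.03,0,0,0,-0.03,0,0,0,-0.03,0,0,0,-0.03,0,0,0,-0.03,0,0,0,-0.03,0,0,0,-0.03,0,0,0,-0.03,0,0,0,-0.03,0], hand=60)

```text
time_s: 66.05
ee_pos: [505.2, -26.1, 265.5]
orientation: [3.141, 0.0, -0.033]
ft_force: [0.1, 0.9, 0.2]
width: 59.7
finger_force: 0.0
```

apply_moves(commands=[0,0,-0.3,0,0,0,-0.9,0,0,0,-1.7,0,0,0,-2.6,0,0,0,-3.5,0,0,0,-4.3,0,0,0,-4.6,0,0,0,-4.6,0,0,0,-4.6,0,0,0,-4.6,0])

```text
time_s: 67.3
ee_pos: [504.9, -26.1, 402.6]
orientation: [-3.141, 0.002, -0.033]
ft_force: [-0.6, 0.2, 0.8]
width: 60.0
finger_force: 0.0
```

Run:
```python
from h import *
for i in range(3): arm.camera("wrist")
s=arm.observe();im=arm.camera("wrist");c=cam("wrist",s);cv2.imwrite("pics/w20.png",im[...,::-1]);print(s['ee_pos'],s['time_s'])
a=im.astype(int)
hsv=cv2.cvtColor(im[...,::-1].copy(),cv2.COLOR_BGR2HSV); m=(hsv[...,1]<60)&(hsv[...,2]>70); m[:130]=0;m[272:]=0;m[:,:190]=0;m[:,445:]=0
for y in (150,170,200,262):
    x=np.where(m[y])[0];print(y,[plane(c,(k,y),26)[:2].round(1).tolist() for k in(x.min()-.5,x.max()+.5)])
for x in (230,300,345,410):
    y=np.where(m[:,x])[0];print(x,plane(c,(x,y.min()-.5),26)[:2].round(1))
g=(a[...,1]>a[...,0]+10)&(a[...,1]>a[...,2]+8);print('green px in windows',int(g[150:270,240:400].sum()))
```

```text
[505.10106889 -26.05688312 403.02822223] 67.45
150 [[562.4, 77.8], [555.6, -133.1]]
170 [[544.9, 78.8], [538.1, -133.9]]
200 [[517.8, 79.0], [511.0, -133.3]]
262 [[458.4, 80.6], [451.7, -131.1]]
230 [572.3  55.1]
300 [570.4  -6.2]
345 [569.1 -45.5]
410 [ 567.3 -102.4]
green px in windows 2640
```

```bash
python3 -c "
from plant import arm
print(arm.hand_in())"
```

```text
the job is handed in; nothing more can be done
None
```

The job is handed in, with no verdict returned: all four boards lie in their pockets, the plate is back over the pins and seated at its original height, the gripper is open and clear, and I never touched the reel, breadboard or flux bottle.

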